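# Walk the hand press home on to its bench studs and latch it

## Robot

A 6-joint arm with a two-finger parallel gripper is mounted at the origin on the work surface. World frame = base frame: x ahead of the robot, y to its left, z up, the work surface at z = 0. Lengths are in m, angles in rad, forces in N, time in s.
With the tool pointing down it reaches from about 0.35 to 0.975 m from the base axis. Payload 4.9 kg.
Tool frame: the origin (TCP) lies between the finger pads; the fingertips stand arm.tcp_to_tips ahead of it and the grasp point (between the pads) lies 8 mm behind it (arm.tcp_to_tips is the distance from the TCP to the fingertips, in m); y points along the fingers, z is the direction in which the jaws open and shut, and the axes are right-handed (so a half turn about y gives the same grasp; the last joint's range is limited). The gripper opens to 85 mm and grips with 20 to 120 N. Pads are 22 mm wide; open, the fingers measure 114 mm over their backs; the gripper's body (76 mm by 85 mm) begins 54 mm behind the grasp point. The pads swing forward as they close: fully open they stand 13 mm farther back than shut.
Start: joints at [-1.446, 0.053, 1.613, -0, 1.476, -0.119], TCP at [0.151, -0.606, 0.203] pointing down, gripper open.
Joint ranges: [-3.01, 3.01], [-1.01, 2.22], [0.06, 2.58], [-1.02, 4.17], [0.09, 2.62], [-3.14, 3.14]. Speed limits (rad/s): [2.57, 2.57, 3.14, 3.14, 3.14, 3.14].

## Interface

Orientations are given as a unit quaternion [x, y, z, w].
In Python, from rig import arm gives the robot as it stands.
- The arm moves only by the tool play_rows, never from a script. Its argument "commands" is a list of rows, each an object with "rot": the turn, a rotation vector about the tool's x, y, z in degrees, a list of three; "dp": the shift along the tool's x, y, z in cm, a list of three; "fingers": the closure, from 0 (fully open) to 1 (shut). In form: [{"rot": [rx, ry, rz], "dp": [x, y, z], "fingers": fingers}, ...]. A call has 1 to 10 rows; each row shifts and turns the commanded pose from where the row before left it, along the tool's axes as they then stand; what a row does not reach is not made up. A row lasts 1/10 s, in which the tool goes at most 50 mm and 8.59 degrees, less where a joint would pass 70% of its speed; a pose out of reach is approached as far as the arm can. A call is refused whole if a number of a shift passes 5 or a number of a turn 8.59, either way. A call with a gripper value outside its range is refused whole. The fingers move at their own pace and stop on an object; the grip force is fixed at half the most. Time passes only in rows, so rows that do not move let the fingers close. It gives the time, the measured TCP pose, the force and the opening at its end, in the units of the state.
- arm.sense(): the state, without advancing time (a new reading comes with each control period).
- arm.get_image(name): name is "side" or "top"; returns a dict with "image" (480x640x3 uint8, red, green, blue), "z_map" (480x640 float32, m along the optical axis (not along the pixel's ray), 0 where there is no reading), "camera_matrix" (3x3 intrinsics, pixels), "extrinsics" (4x4, takes a point from camera to world coordinates). Camera axes: x right, y down, z forward; pixel columns grow to the right and rows downward; lengths in m; the calibration is good to about 2 mm. A picture is of the moment at which its call begins.
- arm.close_job(): hands the job in, once; it reports no verdict.
Trained networks look in the newest picture that a camera, given by its name, has taken for a name from the list of things; names that differ only in an ending like _2 or _b are one class to them, and where a whole thing is asked for, a point or a joint stands for the part that bears it (a point fixed in the world has none). Each returns a list of dicts, best first, with "p" (0 to 1); they miss things now and then, are a little off and sometimes report something else, mostly with a low value. They report only what shows in the picture. A call takes as long as a camera call.
- arm.search_frame(camera, query): "xyz" ([x, y, z] in m, in the coordinates of the camera as it stood for that picture, good to about 4 mm: the middle of the surface that is visible of it).
- arm.tip_of(camera, query): "xyz" ([x, y, z] in m, in the coordinates of the camera as it stood for that picture, good to about 4 mm: a listed point, or the origin of a listed thing).
The state is a dict: "clock": time; "joint_pos": joint angles; "joint_velocities": joint speeds; "joint_efforts": joint torques, N m; "ee_pos": TCP position; "tcp_rot": TCP orientation; "wrist_force": force on the tool from outside, world axes, zero at the start; "ft_torque": the same for the moment, N m; "gripper_width": opening from 0.0 (shut) to 1.0 (fully open).
Only numpy, scipy, OpenCV 4.12 (cv2) and the standard library are available. Lean on these libraries where they do the work, as an engineer would, in place of code of your own. Each camera call takes 0.05 s, during which the arm holds its last target.

## Task

The heavy hand press stands short of its place on the bench. Walk it forward in short steps, pushing the two near corners of its base in turn - never with more than 24 N, and never letting it turn more than 15 degrees out of square with its mount - until both slotted lugs are fully home against the two studs, then swing the steel latch bar fully shut behind the base. Keep the press flat on the bench and leave the other tools where they are.

Things in the scene. Friction and masses are not known exactly. Their poses are not given: they have to be found in the camera images.
- press: dark cast-iron hand press for setting rivets, about 4.5 kg, hard to move. Base plate 140 mm deep (x) by 240 mm wide (y), upright sides 4 to 28 mm above the bench; origin at bench level under its middle; +x points away from the robot to the studs, z up. Column and lever on the far half; head 56 mm wide, 179 to 231 mm up, overhangs to x = -30 mm; lever knob 340 mm up
- corner_left (a point): left (+y) corner of the base's near edge, at x = -70, y = 120 mm of the press, 16 mm up. The near edge is a flat face along y; push it along +x. The press stands on four pads at x = +-30, y = +-58 mm: pushed 12 mm inside a corner it turns about the pads of the other side, the corner moving out along that arc; that takes 10 to 14 N, a push at the middle 24 to 30 N, too much
- corner_right (a point): right (-y) corner of the base's near edge, at x = -70, y = -120 mm of the press, 16 mm up
- slot_left (a point): middle of the closed end of the slot in the left lug, at x = 80, y = 70 mm of the press, 10 mm up. Two lugs, 12 mm thick, stand out from the base's far edge; each has a slot 24 mm wide along x, open at the far end, with round-nosed tips at x = 96 mm
- slot_right (a point): the same in the right lug, at x = 80, y = -70 mm of the press
- mount: the press's place, fixed to the bench. Origin at bench level midway between the two studs; +x is the direction of travel, away from the robot. Press home: both slot ends touch the studs, its origin is at x = -86 mm here, axes parallel, y within 6 mm of 0. It starts 24 to 34 mm short of that, within 5 mm sideways. A wooden batten 30 mm high lies beyond, at x = 37 to 67 mm
- stud_left (a point): axis of the left stud, y = 70 mm of the mount, 10 mm up: upright steel stud 12 mm thick with a 26 mm head from 20.5 to 30.5 mm up, under which the lug slides
- stud_right (a point): axis of the right stud, y = -70 mm of the mount, 10 mm up, the same
- latch (a joint): swing of the flat steel latch bar at the left (+y) of the press about an upright axis, rad, growing counter-clockwise from above: 0 = bar points along the mount's -x (open), negative = further outward, 1.57 = fully shut at its stop, bar along the mount's -y, 2.5 mm behind the near edge of a press that is home. Stiff, 2 N at the knob, stays where it is left
- latch_knob (a point): middle of the latch bar's upright steel knob: 16 mm thick, from 20 to 50 mm above the bench (this point at 35 mm), 85 mm from the pivot; the bar is 24 mm wide, 112 mm from pivot to tip, 12 to 20 mm above the bench
- latch_pivot (a point): axis of the latch bar, at x = -170.5, y = 165 mm of the mount, 16 mm above the bench
- spool: bystander, leave alone: bare wooden thread spool, 42 mm across, 52 mm tall, upright; origin under its middle
- rivet_jar: bystander, leave alone: glass jar with steel cap, 56 mm across, 65 mm tall; origin under its middle
- mallet: bystander, leave alone: white-headed mallet lying down, head 52 mm across and 75 mm long, 200 mm wooden handle; origin under the head's middle
- awl: bystander, leave alone: stitching awl lying down, dark wooden handle and thin steel point, 145 mm long; origin under the handle
- punch: bystander, leave alone: round steel hole punch lying down, 115 mm long, 16 mm thick; origin under its middle
- stud_tray: bystander, leave alone: open wooden tray with compartments, 100 x 140 x 30 mm; origin under its middle
- burnisher: bystander, leave alone: turned wooden edge burnisher standing upright, 40 mm across, 87 mm tall; origin under its middle

How it is judged:
By the outcome, as a careful person would: the job done as asked, in the order asked, and still so for the second after the job is handed in, with the robot touching nothing.
It also fails if it takes over 72 s, if anything falls off the work surface, if the arm or the gripper's body presses on something with over 40 N, if the wrist force passes 120 N, or if a joint passes its speed limit or range.

## Working session

There is one attempt and no reset: what is moved stays moved. The work goes in short steps, Python scripts to look and compute and a tool call to move; the robot and the scene stay as the last step left them, time stands still between calls to the robot, and variables do not carry over. Pictures are saved under pics/ and viewed, and the job is handed in when it is done.

Besides the shell and the picture viewer there is one more tool, called after "Request:" as a command line: name --argument value ..., lists and objects as JSON in quotes. play_rows: Moves the arm, as the interface text tells. Its arguments: {"type":"object","properties":{"commands":{"type":"array","items":{"type":"object","properties":{"rot":{"type":"array","items":{"type":"number"}},"dp":{"type":"array","items":{"type":"number"}},"fingers":{"type":"number"}}}}},"required":["commands"]}

```bash
ls; mkdir -p pics
cat > h.py <<'E'
from rig import arm
import numpy as np, cv2
def shot(cam,fn=None):
    d=arm.get_image(cam)
    if fn: cv2.imwrite('pics/'+fn,cv2.cvtColor(d['image'],cv2.COLOR_RGB2BGR))
    return d
def w(d,p): 
    E=np.array(d['extrinsics']); return (E@np.r_[p,1])[:3]
E
python3 - <<'E'
from h import *
s=arm.sense()
print(s, arm.tcp_to_tips)
for c in('side','top'):
    d=shot(c,c+'0.png'); print(c,np.round(d['extrinsics'],3).tolist(),d['camera_matrix'].tolist() if hasattr(d['camera_matrix'],'tolist') else d['camera_matrix'])
    for q in ['press','corner_left','corner_right','slot_left','slot_right','mount','stud_left','stud_right','latch_knob','latch_pivot','spool','rivet_jar','mallet','awl','punch','stud_tray','burnisher']:
        try:
            r=arm.tip_of(c,q); print(q,[(np.round(w(d,x['xyz']),4).tolist(),round(x['p'],2)) for x in r[:2]])
        except Exception as e: print(q,e)
E
```

```text
pics
{'clock': 0.0, 'joint_pos': array([-1.44600284e+00,  5.33807559e-02,  1.61430622e+00,  8.76851309e-06,
        1.47598302e+00, -1.18977305e-01]), 'joint_velocities': array([-4.54216467e-04, -8.00375099e-05,  4.95718116e-04, -6.29311229e-04,
        4.41262371e-04,  1.14833065e-03]), 'joint_efforts': array([ 2.75866179e-03, -3.93680906e+01, -3.70171487e+01,  1.91543868e-04,
        7.13006637e-03, -1.58114511e-05]), 'ee_pos': array([ 0.1507835 , -0.60583535,  0.20134096]), 'tcp_rot': array([-0.08597146,  0.70259499, -0.70112607,  0.08597336]), 'wrist_force': array([ 0.29857842,  0.30602429, -0.95716293]), 'ft_torque': array([-0.03969806,  0.01406271, -0.00643218]), 'gripper_width': 1.0042450858759684} 0.011
side [[0.915, -0.271, 0.299, 0.087], [-0.404, -0.584, 0.705, -1.091], [-0.016, -0.765, -0.643, 1.058], [0.0, 0.0, 0.0, 1.0]] [[572.7014272585867, 0.0, 317.0841555793762], [0.0, 572.7014272585867, 229.1754762769009], [0.0, 0.0, 1.0]]
press [([0.5803, 0.0075, 0.002], 0.93), ([0.6839, 0.3816, 0.0021], 0.58)]
corner_left [([0.5244, 0.133, 0.0193], 0.6), ([0.6709, 0.0639, 0.0135], 
[... 1202 characters left out ...]
0.6476, -0.0714, 0.0058], 0.58)]
mount [([0.6512, -0.2877, 0.0016], 0.68)]
stud_left [([0.6947, 0.072, 0.0116], 0.91)]
stud_right [([0.6456, -0.0717, 0.009], 0.73), ([0.6854, -0.0701, 0.0134], 0.72)]
latch_knob [([0.4509, 0.2054, 0.0325], 0.65), ([0.686, 0.3834, -0.0032], 0.57)]
latch_pivot [([0.5278, 0.176, 0.0167], 0.87)]
spool [([0.4907, -0.1954, 0.0001], 0.56)]
rivet_jar [([0.6454, 0.2212, -0.0042], 0.76), ([0.4495, -0.4279, 0.0021], 0.62)]
mallet [([0.6501, -0.2867, 0.001], 0.64)]
awl [([0.3441, 0.4081, 0.0025], 0.56)]
punch []
stud_tray [([0.6819, 0.3854, -0.0016], 0.57), ([0.5821, 0.0065, 0.0026], 0.48)]
burnisher [([0.6489, -0.2893, 0.0041], 0.71), ([0.4539, -0.4272, -0.0011], 0.55)]
```

View pics/side0.png

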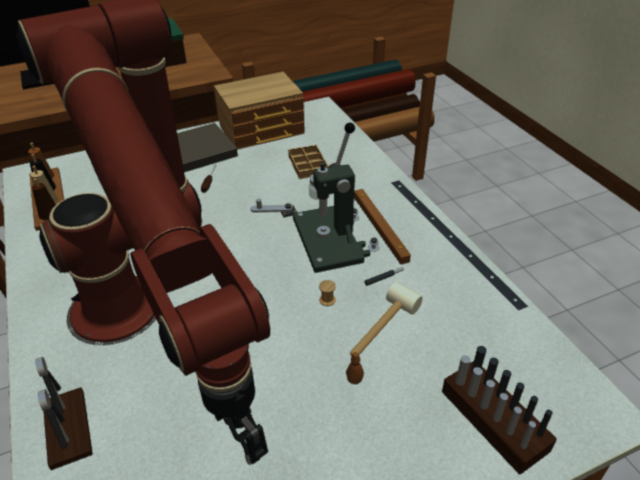

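View pics/top0.png

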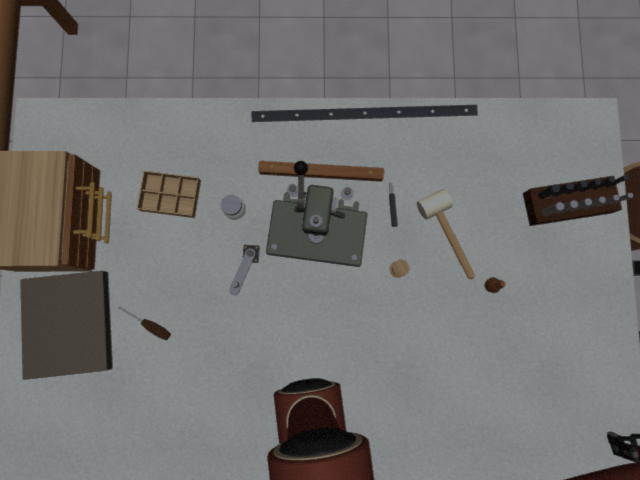

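```bash
cat >> h.py <<'E'
def cloud(d):
    z=d['z_map'].astype(float);K=np.array(d['camera_matrix']);v,u=np.mgrid[:480,:640]
    P=np.stack([(u-K[0,2])/K[0,0]*z,(v-K[1,2])/K[1,1]*z,z],-1)
    E=np.array(d['extrinsics']);W=P@E[:3,:3].T+E[:3,3];W[z<=0]=np.nan
    return W
def project(d,p):
    E=np.linalg.inv(np.array(d['extrinsics']));c=E[:3,:3]@np.asarray(p)+E[:3,3];K=np.array(d['camera_matrix']);q=K@c;return q[:2]/q[2]
E
python3 - <<'E'
from h import *
from scipy.spatial.transform import Rotation as R
print(R.from_quat(arm.sense()['tcp_rot']).as_matrix().round(3))
d=shot('top');W=cloud(d)
X,Y,Z=W[...,0],W[...,1],W[...,2]
m=(abs(Z-0.028)<.009)&(X>.46)&(X<.75)&(abs(Y)<.17)
print(np.nanmedian(Z[(X>.35)&(X<.42)&(abs(Y)<.2)]))
n,l,st,c=cv2.connectedComponentsWithStats(m.astype(np.uint8))
for i in range(1,n):
    if st[i,4]<30: continue
    p=W[l==i]; r=cv2.minAreaRect((p[:,:2]*1000).astype(np.float32)); print(st[i],p.mean(0).round(4),r)
big=d['image'][130:310,220:420]; cv2.imwrite('pics/crop0.png',cv2.cvtColor(cv2.resize(big,(800,720)[:2],interpolation=cv2.INTER_CUBIC)[:600],cv2.COLOR_RGB2BGR))
E
```

```text
[[-0.97   0.     0.241]
 [-0.241 -0.    -0.97 ]
 [-0.    -1.     0.   ]]
0.00047839662726500976
[258 167  40   8 251] [0.741  0.1078 0.0291] ((742.1065673828125, 107.55907440185547), (99.64682006835938, 17.310239791870117), 86.99312591552734)
[304 166  80  14 840] [ 0.735  -0.0697  0.0295] ((738.312744140625, -61.22704315185547), (201.5894317626953, 30.93252182006836), 86.4825439453125)
[285 184  13  10  85] [0.6935 0.0701 0.027 ] ((694.4624633789062, 72.5516357421875), (29.916738510131836, 24.526948928833008), 84.13724517822266)
[343 187  10  10  81] [ 0.6853 -0.0696  0.027 ] ((685.8701171875, -70.26261138916016), (23.174196243286133, 24.137706756591797), 88.80908203125)
[ 266  200  102   67 4229] [0.5717 0.0088 0.0283] ((583.9973754882812, 8.487098693847656), (240.1234588623047, 147.01779174804688), 82.1916732788086)
```

View pics/crop0.png

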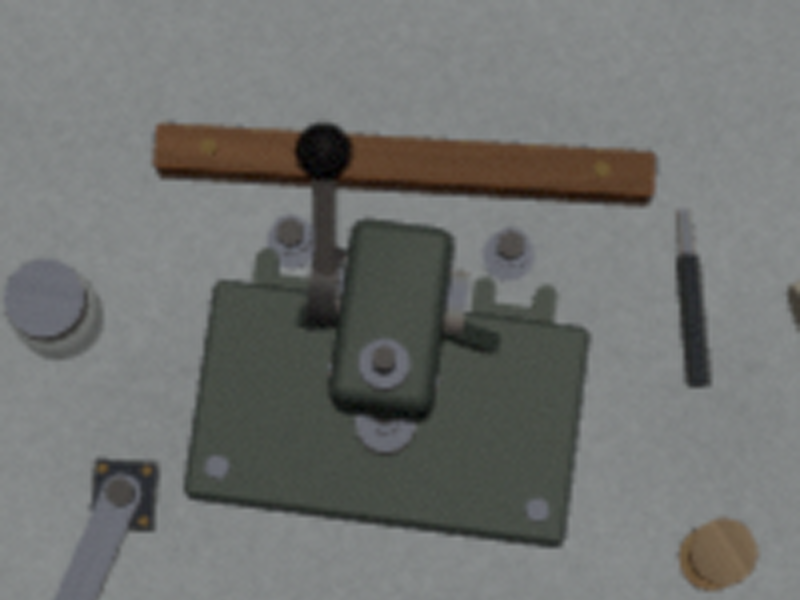

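```bash
cat >> h.py <<'E'
from scipy.optimize import least_squares
MY=np.deg2rad(-3.6); MO=np.array([0.690,0.0007])
def rot(a): return np.array([[np.cos(a),-np.sin(a)],[np.sin(a),np.cos(a)]])
def press(d,guess=None):
    """press pose (x,y,yaw) in mount frame (mm,deg) from top cloud"""
    W=cloud(d);X,Y,Z=W[...,0],W[...,1],W[...,2]
    m=(abs(Z-0.028)<.005)&(X>.44)&(X<.68)&(abs(Y)<.17)
    n,l,st,c=cv2.connectedComponentsWithStats(m.astype(np.uint8)); i=1+np.argmax(st[1:,4]); m=l==i
    # edge points: boundary pixels whose outside neighbour is table-level (not occluder)
    P=[];
    g=(Z<.02)
    for dv,du in((1,0),(0,1),(0,-1)):
        o=np.roll(g,(-2*dv,-2*du),(0,1)); o1=~np.roll(m,(-dv,-du),(0,1))
        s=m&o1&o; s&=~np.isnan(X)
        E=(W+np.roll(W,(-dv,-du),(0,1)))/2
        nb=np.roll(W,(-dv,-du),(0,1))
        q=W[s][:,:2]; P.append(q)
    P=np.vstack(P); Q=(P-MO)@rot(MY)*1000
    def f(p):
        L=(Q-p[:2])@rot(np.deg2rad(p[2]))
        hx,hy=70-.9,120-.9
        e=np.stack([np.hypot(L[:,0]+hx,np.maximum(abs(L[:,1])-hy,0)),np.hypot(abs(L[:,1])-hy,np.maximum(abs(L[:,0])-hx,0))],1)
        return e.min(1)
    best=None
    for g0 in ([-112,0,-4],[-105,0,4],[-95,0,0],[-86,0,0],[-110,0,0]) if guess is None else [guess]:
        r=least_squares(f,g0,loss='soft_l1',f_scale=1.5)
        if best is None or r.cost<best.cost: best=r
    return best.x,best.cost,len(Q),np.median(f(best.x))
def lug(p):
    # slot ends in mount frame rel. studs
    R=rot(np.deg2rad(p[2])); return [(R@np.array([86,s*70])+p[:2]-[0,s*70]).round(1).tolist() for s in(1,-1)]
E
python3 - <<'E'
from h import *
d=shot('top');r=press(d);print(r,lug(r[0]))
x,y,a=r[0]
for c in ([-70,120],[-70,-120],[-70,-105]):
    p=rot(MY)@(rot(np.deg2rad(a))@np.array(c)+[x,y])/1000+MO;print(p.round(4))
E
```

```text
(array([-109.07448103,    1.2750475 ,   -4.33108352]), np.float64(498.65503056931163), 222, np.float64(0.8104133072463142)) [[-18.0, -5.4], [-28.6, -5.0]]
[0.5284 0.1373]
[ 0.4953 -0.1004]
[ 0.4974 -0.0855]
```

```bash
cat >> h.py <<'E'
from scipy.spatial.transform import Rotation as Ro
def state():
    s=arm.sense();p=s['ee_pos'];R=Ro.from_quat(s['tcp_rot']).as_matrix()
    m=rot(MY).T@(p[:2]-MO)*1000
    print('t',round(s['clock'],2),'TCP mount mm',m.round(1),'z',round(p[2]*1000,1),'xyaw world',round(np.degrees(np.arctan2(R[1,0],R[0,0])),1),'F',np.round(s['wrist_force'],1),'w',round(s['gripper_width'],2),'j',s['joint_pos'].round(2))
    return s
def to(mx,my,z,extra_yaw=0,s=None):
    """dp (cm, tool axes) from current TCP to mount target (mm)"""
    s=s or arm.sense();R=Ro.from_quat(s['tcp_rot']).as_matrix()
    R=Ro.from_euler('z',extra_yaw,degrees=True).as_matrix()@R
    t=np.r_[rot(MY)@np.array([mx,my])/1000+MO,z/1000]
    return (R.T@(t-s['ee_pos'])*100).round(2)
def vec(dx,dy,dz=0,yaw=221.4):
    a=np.deg2rad(yaw);R=np.array([[np.cos(a),0,np.sin(a)],[np.sin(a),0,-np.cos(a)],[0,-1,0]])
    v=np.r_[rot(MY)@np.array([dx,dy]),dz]/10
    return (R.T@v).round(3)
E
python3 - <<'E'
from h import *
state(); print(to(-240,-97,140,27.4))
E
```

```text
t 1.9 TCP mount mm [-499.9 -639.9] z 202.6 xyaw world -166.0 F [-0.9 -0.4 -0.1] w 1.0 j [-1.45  0.05  1.61  0.    1.48 -0.12]
[-56.76   6.26 -20.03]
```

Request:
play_rows --commands '[{"rot":[0,-8.5,0],"dp":[0,0,0],"fingers":1},{"rot":[0,-8.5,0],"dp":[0,0,0],"fingers":1},{"rot":[0,-8.5,0],"dp":[0,0,0],"fingers":1},{"rot":[0,-1.9,0],"dp":[0,0,0],"fingers":1},{"rot":[0,0,0],"dp":[-4,0,-1.4],"fingers":1},{"rot":[0,0,0],"dp":[-4,0,-1.4],"fingers":1},{"rot":[0,0,0],"dp":[-4,0,-1.4],"fingers":1},{"rot":[0,0,0],"dp":[-4,0,-1.4],"fingers":1},{"rot":[0,0,0],"dp":[-4,0,-1.4],"fingers":1},{"rot":[0,0,0],"dp":[-4,0,-1.4],"fingers":1}]'

```text
clock: 2.9
ee_pos: [0.276, -0.3834, 0.2027]
tcp_rot: [0.25, -0.661, 0.662, -0.25]
wrist_force: [-0.1, -0.3, -0.3]
gripper_width: 0.002
```

Run:
```python
from h import *
state(); print(to(-240,-97,140))
```

```text
t 2.9 TCP mount mm [-389.  -409.3] z 202.7 xyaw world -138.7 F [-0.1 -0.3 -0.3] w 0.0 j [-1.1  -0.33  1.96  0.    1.51 -0.26]
[-32.61   6.27 -11.58]
```

Request:
play_rows --commands '[{"rot":[0,0,0],"dp":[-4,0,-1.4],"fingers":1},{"rot":[0,0,0],"dp":[-4,0,-1.4],"fingers":1},{"rot":[0,0,0],"dp":[-4,0,-1.4],"fingers":1},{"rot":[0,0,0],"dp":[-4,0,-1.4],"fingers":1},{"rot":[0,0,0],"dp":[-4,1.5,-1.4],"fingers":1},{"rot":[0,0,0],"dp":[-4,1.5,-1.4],"fingers":1},{"rot":[0,0,0],"dp":[-4,2,-1.4],"fingers":1},{"rot":[0,0,0],"dp":[-4,1,-1.4],"fingers":1},{"rot":[0,0,0],"dp":[0,0,0],"fingers":1}]'

```text
clock: 3.8
ee_pos: [0.4417, -0.085, 0.1406]
tcp_rot: [-0.253, 0.662, -0.66, 0.251]
wrist_force: [-0.7, -0.2, -0.5]
gripper_width: 0.0
```

Run:
```python
from h import *
state(); print(to(-215,-97,60),to(-215,-97,20)); d=shot('top','t1.png');shot('side','s1.png'); r=press(d);print(r,lug(r[0]))
```

```text
t 3.8 TCP mount mm [-242.4 -101.2] z 140.6 xyaw world -138.3 F [-0.7 -0.2 -0.5] w 0.0 j [-0.36 -0.34  2.07  0.    1.42  0.49]
[-2.23  8.06  1.69] [-2.23 12.06  1.7 ]
(array([-108.93662192,    1.02501879,   -4.31039694]), np.float64(276.22164963984386), 171, np.float64(0.9757533254103237)) [[-17.9, -5.6], [-28.4, -5.2]]
```

View pics/t1.png

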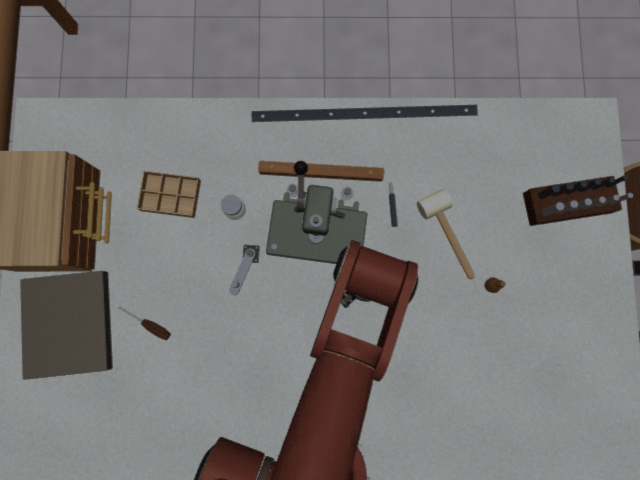

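View pics/s1.png

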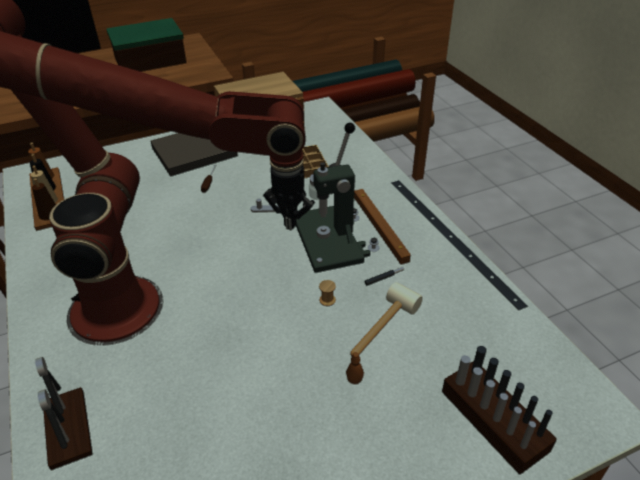

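Run:
```python
from h import *
from scipy.spatial import cKDTree
s=arm.sense();A=[]
for c in('side','top'):
    W=cloud(shot(c)).reshape(-1,3);A.append(W[~np.isnan(W).any(1)])
A=np.vstack(A)
t=s['ee_pos']
M=np.c_[(A[:,:2]-MO)@rot(MY)*1000,A[:,2]*1000]; T=np.r_[rot(MY).T@(t[:2]-MO)*1000,t[2]*1000]
L=(M[:,:2]-[-109,1])@rot(np.deg2rad(-4.3))
pr=(abs(L[:,0])<90)&(abs(L[:,1])<125)&(M[:,2]>20)
arm_=(np.hypot(M[:,0]-T[0],M[:,1]-T[1])<150)&(M[:,2]>130)&~((abs(L[:,1])<32)&(L[:,0]>-35))&(M[:,2]<600)
a=M[arm_]-T
for z0 in range(0,460,30):
    q=a[(a[:,2]>=z0)&(a[:,2]<z0+30)]
    if len(q): print(z0,q[:,0].min().round(),q[:,0].max().round(),q[:,1].min().round(),q[:,1].max().round())
P=M[pr&(abs(L[:,1])<60)&(M[:,2]>100)]
for z0 in range(100,360,30):
    q=P[(P[:,2]>=z0)&(P[:,2]<z0+30)]
    if len(q): print('press',z0,q[:,0].min().round(),q[:,0].max().round(),q[:,1].min().round(),q[:,1].max().round())
```

```text
0 -0.0 -0.0 -9.0 -9.0
30 -13.0 124.0 -19.0 75.0
60 -36.0 126.0 -36.0 75.0
90 -52.0 54.0 -54.0 43.0
120 -50.0 51.0 -53.0 45.0
150 -37.0 34.0 -43.0 29.0
180 -37.0 40.0 -41.0 26.0
210 -36.0 37.0 -41.0 20.0
240 -38.0 34.0 -57.0 20.0
270 -148.0 52.0 -71.0 92.0
300 -149.0 56.0 -72.0 94.0
330 -150.0 52.0 -68.0 94.0
360 -150.0 -27.0 -39.0 91.0
press 100 -130.0 -42.0 -32.0 17.0
press 130 -129.0 -39.0 -34.0 16.0
press 160 -140.0 -41.0 -41.0 20.0
press 190 -140.0 -38.0 -45.0 46.0
press 220 -140.0 -38.0 -47.0 45.0
press 250 -125.0 -45.0 -9.0 42.0
press 280 -56.0 -34.0 22.0 42.0
press 310 -47.0 -19.0 18.0 48.0
press 340 -40.0 -28.0 24.0 42.0
```

Request:
play_rows --commands '[{"rot":[0,0,0],"dp":[-0.7,4,0.6],"fingers":1},{"rot":[0,0,0],"dp":[-0.7,4,0.5],"fingers":1},{"rot":[0,0,0],"dp":[-0.8,3,0.6],"fingers":1},{"rot":[0,0,0],"dp":[0,1,0],"fingers":1},{"rot":[0,0,0],"dp":[0,0,0],"fingers":1}]'

```text
clock: 4.5
ee_pos: [0.4679, -0.0882, 0.0216]
tcp_rot: [-0.25, 0.662, -0.661, 0.248]
wrist_force: [-0.3, -0.2, 0.3]
gripper_width: -0.001
```

Run:
```python
from h import *
state(); print(vec(1,0),vec(0,1),vec(10,-4),to(-215,-97,20));shot('side','s2.png')
d=cv2.imread('pics/s2.png')[150:320,230:400]; cv2.imwrite('pics/s2c.png',cv2.resize(d,(600,600)))
```

```text
t 4.5 TCP mount mm [-216.1 -102.7] z 21.6 xyaw world -138.7 F [-0.3 -0.2  0.3] w -0.0 j [-0.34 -0.12  2.1  -0.    1.16  0.51]
[-0.071  0.    -0.071] [-0.071  0.     0.071] [-0.424  0.    -0.99 ] [-0.48  0.16 -0.33]
```

View pics/s2c.png

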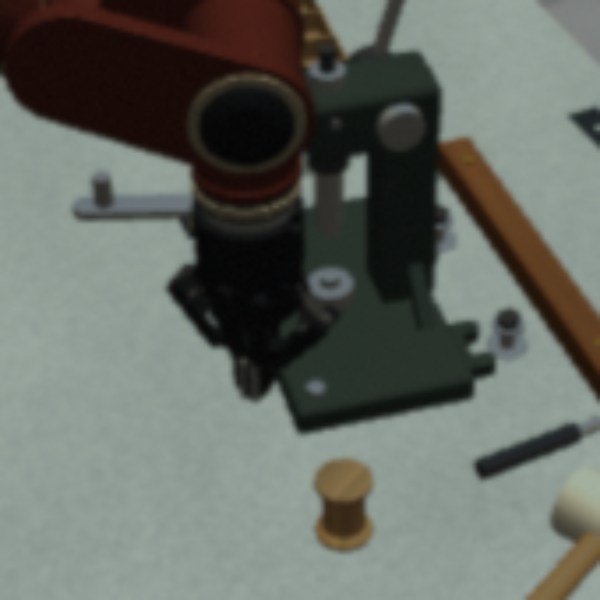

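Request:
play_rows --commands '[{"rot":[0,0,0],"dp":[-0.3,0.1,-0.1],"fingers":1},{"rot":[0,0,0],"dp":[-0.2,0,-0.15],"fingers":1},{"rot":[0,0,0],"dp":[-0.14,0,-0.14],"fingers":1},{"rot":[0,0,0],"dp":[-0.07,0,-0.07],"fingers":1},{"rot":[0,0,0],"dp":[-0.07,0,-0.07],"fingers":1}]'

```text
clock: 5.05
ee_pos: [0.4719, -0.0782, 0.022]
tcp_rot: [0.25, -0.661, 0.662, -0.25]
wrist_force: [0.2, -0.1, 0.2]
gripper_width: -0.003
```

Request:
play_rows --commands '[{"rot":[0,0,0],"dp":[-0.07,0,-0.07],"fingers":1},{"rot":[0,0,0],"dp":[-0.07,0,-0.07],"fingers":1}]'

```text
clock: 5.25
ee_pos: [0.4718, -0.0763, 0.0216]
tcp_rot: [-0.25, 0.662, -0.662, 0.25]
wrist_force: [-0.4, 0.1, 0.6]
gripper_width: -0.008
```

```bash
sed -i 's/np.sin(a)\],\[np.sin(a),0,-np.cos(a)\]/-np.sin(a)],[np.sin(a),0,np.cos(a)]/' h.py
python3 - <<'E'
from h import *
state(); print(vec(1,0),vec(0,1),vec(10,-4.2),to(-208,-99,20))
E
```

```text
t 5.25 TCP mount mm [-213.   -90.5] z 21.6 xyaw world -138.6 F [-0.4  0.1  0.6] w -0.01 j [-0.32 -0.11  2.1  -0.    1.16  0.53]
[-0.071  0.     0.071] [-0.071  0.    -0.071] [-0.41   0.     1.004] [0.25 0.16 0.95]
```

Request:
play_rows --commands '[{"rot":[0,0,0],"dp":[0.1,0.1,0.3],"fingers":1},{"rot":[0,0,0],"dp":[0.1,0.05,0.3],"fingers":1},{"rot":[0,0,0],"dp":[0.05,0,0.3],"fingers":1},{"rot":[0,0,0],"dp":[-0.04,0,0.1],"fingers":1},{"rot":[0,0,0],"dp":[-0.04,0,0.1],"fingers":1}]'

```text
clock: 5.75
ee_pos: [0.4779, -0.086, 0.0201]
tcp_rot: [-0.25, 0.662, -0.662, 0.25]
wrist_force: [-0.6, -0.2, -0.1]
gripper_width: 0.002
```

Request:
play_rows --commands '[{"rot":[0,0,0],"dp":[-0.04,0,0.1],"fingers":1},{"rot":[0,0,0],"dp":[-0.04,0,0.1],"fingers":1}]'

```text
clock: 5.95
ee_pos: [0.4798, -0.0868, 0.0201]
tcp_rot: [-0.25, 0.662, -0.661, 0.25]
wrist_force: [-0.3, -0.0, 0.6]
gripper_width: 0.001
```

Request:
play_rows --commands '[{"rot":[0,0,0],"dp":[-0.04,0,0.1],"fingers":1},{"rot":[0,0,0],"dp":[-0.04,0,0.1],"fingers":1}]'

```text
clock: 6.15
ee_pos: [0.4817, -0.0877, 0.0201]
tcp_rot: [-0.25, 0.662, -0.662, 0.25]
wrist_force: [-0.0, 0.1, 0.4]
gripper_width: -0.001
```

Run:
```python
from h import *
state();r=press(shot('top'));print(r,lug(r[0]))
```

```text
t 6.15 TCP mount mm [-202.3 -101.3] z 20.1 xyaw world -138.6 F [-0.   0.1  0.4] w -0.0 j [-0.33 -0.08  2.07  0.    1.15  0.52]
(array([-108.81831812,    0.86793156,   -4.10402206]), np.float64(475.5826004311011), 161, np.float64(0.8373573993819008)) [[-18.0, -5.5], [-28.0, -5.1]]
```

Request:
play_rows --commands '[{"rot":[0,0,0],"dp":[-0.06,0,0.08],"fingers":1},{"rot":[0,0,0],"dp":[-0.06,0,0.08],"fingers":1}]'

```text
clock: 6.4
ee_pos: [0.4836, -0.0881, 0.0201]
tcp_rot: [-0.25, 0.662, -0.662, 0.25]
wrist_force: [-0.2, 0.4, -0.0]
gripper_width: 0.003
```

Request:
play_rows --commands '[{"rot":[0,0,0],"dp":[-0.06,0,0.08],"fingers":1},{"rot":[0,0,0],"dp":[-0.06,0,0.08],"fingers":1}]'

```text
clock: 6.6
ee_pos: [0.4857, -0.0885, 0.0201]
tcp_rot: [-0.25, 0.662, -0.662, 0.25]
wrist_force: [-0.2, 1.1, -0.9]
gripper_width: 0.002
```

Request:
play_rows --commands '[{"rot":[0,0,0],"dp":[-0.06,0,0.08],"fingers":1},{"rot":[0,0,0],"dp":[-0.06,0,0.08],"fingers":1}]'

```text
clock: 6.8
ee_pos: [0.4876, -0.089, 0.0201]
tcp_rot: [-0.25, 0.662, -0.662, 0.25]
wrist_force: [-0.3, 0.2, 0.1]
gripper_width: -0.001
```

Request:
play_rows --commands '[{"rot":[0,0,0],"dp":[-0.07,0,0.07],"fingers":1},{"rot":[0,0,0],"dp":[-0.07,0,0.07],"fingers":1}]'

```text
clock: 7.0
ee_pos: [0.4896, -0.0891, 0.0201]
tcp_rot: [-0.25, 0.662, -0.662, 0.25]
wrist_force: [0.6, -1.0, 0.0]
gripper_width: 0.002
```

Request:
play_rows --commands '[{"rot":[0,0,0],"dp":[-0.07,0,0.07],"fingers":1},{"rot":[0,0,0],"dp":[-0.07,0,0.07],"fingers":1}]'

```text
clock: 7.2
ee_pos: [0.4916, -0.0892, 0.0201]
tcp_rot: [-0.25, 0.662, -0.662, 0.25]
wrist_force: [-0.3, 0.4, 0.2]
gripper_width: 0.002
```

Run:
```python
from h import *
state();r=press(shot('top','t3.png'));print(r,lug(r[0]));shot('side','s3.png')
d=cv2.imread('pics/s3.png')[150:320,230:400]; cv2.imwrite('pics/s3c.png',cv2.resize(d,(600,600)))
```

```text
t 7.2 TCP mount mm [-192.4 -102.2] z 20.1 xyaw world -138.6 F [-0.3  0.4  0.2] w 0.0 j [-0.33 -0.06  2.05  0.    1.15  0.52]
(array([-108.88139529,    0.67915342,   -4.02888454]), np.float64(455.3110799518416), 156, np.float64(0.8237222562245989)) [[-18.2, -5.5], [-28.0, -5.2]]
```

View pics/s3c.png

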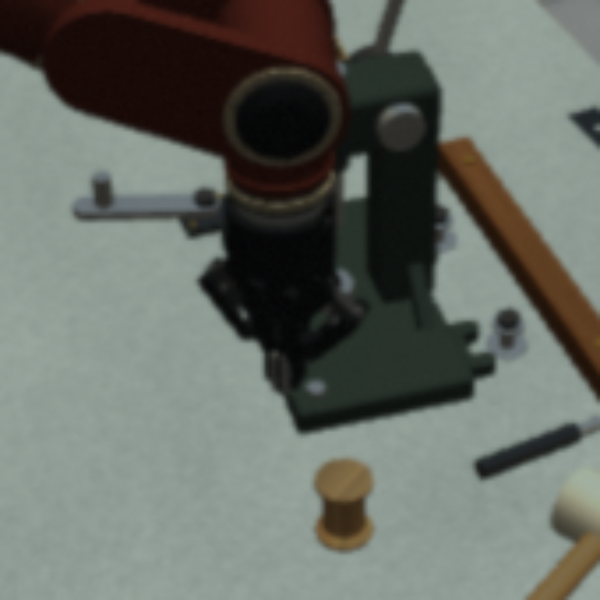

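Request:
play_rows --commands '[{"rot":[0,0,0],"dp":[-0.07,0,0.07],"fingers":1}]'

```text
clock: 7.4
ee_pos: [0.4924, -0.0892, 0.0201]
tcp_rot: [-0.25, 0.662, -0.661, 0.25]
wrist_force: [0.1, -0.1, -0.2]
gripper_width: 0.004
```

Request:
play_rows --commands '[{"rot":[0,0,0],"dp":[-0.07,0,0.07],"fingers":1}]'

```text
clock: 7.5
ee_pos: [0.4935, -0.0893, 0.0201]
tcp_rot: [-0.25, 0.662, -0.662, 0.25]
wrist_force: [0.7, -0.2, -0.2]
gripper_width: -0.001
```

Request:
play_rows --commands '[{"rot":[0,0,0],"dp":[-0.07,0,0.07],"fingers":1}]'

```text
clock: 7.6
ee_pos: [0.4945, -0.0894, 0.0201]
tcp_rot: [0.25, -0.662, 0.662, -0.25]
wrist_force: [1.3, 0.4, -0.3]
gripper_width: -0.0
```

Request:
play_rows --commands '[{"rot":[0,0,0],"dp":[-0.07,0,0.07],"fingers":1}]'

```text
clock: 7.7
ee_pos: [0.4955, -0.0894, 0.0201]
tcp_rot: [-0.25, 0.662, -0.662, 0.25]
wrist_force: [-0.3, 0.0, -0.2]
gripper_width: -0.003
```

Run:
```python
from h import *
state();r=press(shot('top'));print(r,lug(r[0]))
```

```text
t 7.7 TCP mount mm [-188.4 -102.2] z 20.1 xyaw world -138.6 F [-0.3  0.  -0.2] w -0.0 j [-0.33 -0.05  2.04  0.    1.15  0.52]
(array([-108.8895887 ,    0.59751796,   -4.07193002]), np.float64(293.6445890522917), 151, np.float64(0.8310584782131798)) [[-18.1, -5.7], [-28.1, -5.3]]
```

Run:
```python
from h import *
d=shot('side','s4.png')
im=cv2.imread('pics/s4.png')[210:280,270:370]; cv2.imwrite('pics/s4c.png',cv2.resize(im,(800,560),interpolation=cv2.INTER_CUBIC))
print(project(d,arm.sense()['ee_pos']), project(d,arm.sense()['ee_pos']-[0,0,.011]))
W=cloud(d);M=(W[...,:2]-MO)@rot(MY)*1000
for r in range(236,268,2): print(r,[(int(a),int(b),int(z*1000)) for (a,b),z in zip(M[r,292:318:3],W[r,292:318:3,2])])
```

```text
[311.97528841 266.86071273] [312.06738625 269.89068518]
236 [(-192, 55, 1), (-223, -81, 120), (-216, -82, 119), (-205, -73, 109), (-207, -104, 134), (-201, -109, 136), (-194, -111, 135), (-190, -123, 144), (-182, -124, 142)]
238 [(-194, 47, 1), (-224, -83, 116), (-219, -91, 121), (-207, -78, 106), (-208, -106, 129), (-202, -112, 133), (-192, -107, 125), (-190, -122, 137), (-182, -123, 135)]
240 [(-197, 40, 0), (-189, 36, 0), (-219, -92, 115), (-209, -85, 106), (-208, -105, 122), (-202, -112, 125), (-190, -98, 110), (-190, -122, 130), (-182, -121, 127)]
242 [(-199, 31, 0), (-192, 28, 0), (-218, -87, 104), (-213, -97, 110), (-209, -108, 118), (-202, -111, 118), (-188, -92, 98), (-191, -124, 125), (-180, -116, 115)]
244 [(-203, 22, 1), (-194, 23, -2), (-188, 12, 4), (-213, -96, 103), (-205, -94, 98), (-201, -106, 107), (-190, -97, 96), (-190, -121, 116), (-182, -120, 112)]
246 [(-204, 17, -1), (-197, 12, 0), (-190, 8, 1), (-214, -96, 97), (-205, -93, 91), (-200, -103, 97), (-191, -100, 92), (-189, -117, 106), (-181, -117, 103)]
248 [(-206, 11, -2), (-199, 8, -2), (-193, -1, 3), (-184, -
[... 796 characters left out ...]
-44, 2), (-181, -41, -3), (-194, -108, 59), (-189, -116, 64), (-181, -116, 61)]
260 [(-222, -35, -2), (-214, -38, -1), (-208, -44, 1), (-200, -48, 1), (-192, -50, 0), (-184, -51, 0), (-195, -109, 53), (-188, -113, 54), (-171, -88, 26)]
262 [(-223, -39, -5), (-218, -48, 0), (-209, -49, -1), (-201, -50, -3), (-195, -56, 0), (-186, -56, -2), (-180, -63, 1), (-182, -93, 27), (-173, -92, 23)]
264 [(-227, -51, 0), (-221, -58, 3), (-213, -59, 0), (-205, -60, 0), (-198, -65, 1), (-190, -66, 0), (-181, -64, -5), (-185, -102, 30), (-177, -104, 29)]
266 [(-230, -60, 0), (-221, -57, -5), (-215, -67, 1), (-208, -71, 2), (-200, -71, 0), (-191, -71, -3), (-184, -75, -1), (-186, -103, 23), (-180, -112, 29)]
```

View pics/s4c.png

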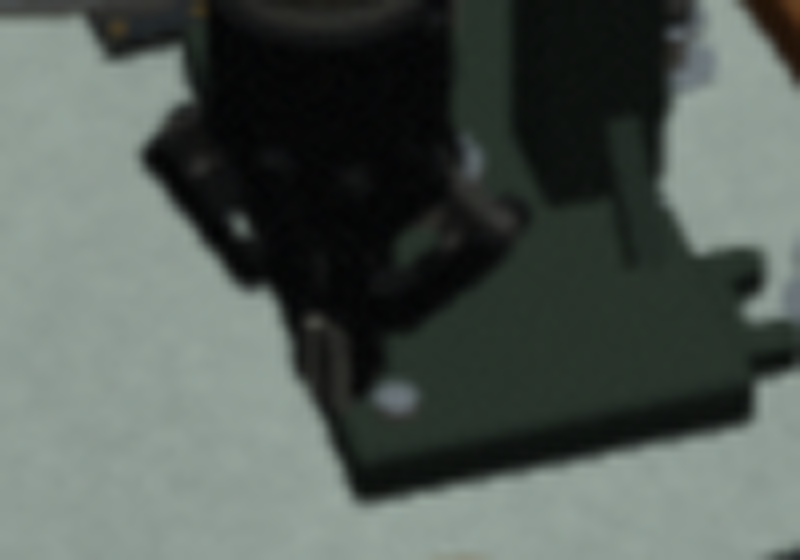

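Request:
play_rows --commands '[{"rot":[0,0,0],"dp":[0.7,-0.2,-0.7],"fingers":1},{"rot":[0,0,0],"dp":[0.7,0,-0.7],"fingers":1},{"rot":[0,0,0],"dp":[0.4,0,-0.4],"fingers":1},{"rot":[0,0,0],"dp":[0,0,0],"fingers":1}]'

```text
clock: 8.2
ee_pos: [0.4688, -0.0876, 0.0218]
tcp_rot: [-0.25, 0.662, -0.661, 0.25]
wrist_force: [1.2, -0.0, 0.3]
gripper_width: -0.004
```

Run:
```python
from h import *
s=state()
d=shot('side','s5.png');print([x['xyz'] and 0 for x in []])
im=cv2.imread('pics/s5.png')[200:290,250:370]; cv2.imwrite('pics/s5c.png',cv2.resize(im,(800,600),interpolation=cv2.INTER_CUBIC))
print(project(d,s['ee_pos']), project(d,s['ee_pos']-[0,0,.011]),project(d,s['ee_pos']*[1,1,0]))
W=cloud(d);M=(W[...,:2]-MO)@rot(MY)*1000
m=(W[...,2]>.012)&(M[...,0]<-194)&(M[...,0]>-240)&(M[...,1]<-70)&(M[...,1]>-135)
z=W[m][:,2]*1000
for z0 in range(10,150,10):
    k=m&(W[...,2]*1000>=z0)&(W[...,2]*1000<z0+10)
    if k.sum(): print(z0,k.sum(),M[k].min(0).round(),M[k].max(0).round())
```

```text
t 8.2 TCP mount mm [-215.2 -102. ] z 21.8 xyaw world -138.6 F [ 1.2 -0.   0.3] w -0.0 j [-0.34 -0.12  2.1  -0.    1.16  0.51]
[]
[302.22106188 268.93952057] [302.35980641 271.97543558] [302.49506233 274.93501533]
40 1 [-211. -106.] [-211. -106.]
50 11 [-227. -118.] [-199. -100.]
60 31 [-227. -122.] [-198.  -98.]
70 37 [-227. -119.] [-199.  -99.]
80 26 [-228. -120.] [-203. -101.]
90 48 [-239. -131.] [-201.  -91.]
100 90 [-240. -135.] [-196.  -70.]
110 42 [-240. -135.] [-196.  -72.]
120 43 [-240. -129.] [-201.  -73.]
130 57 [-239. -130.] [-197.  -90.]
140 61 [-240. -134.] [-196.  -91.]
```

View pics/s5c.png

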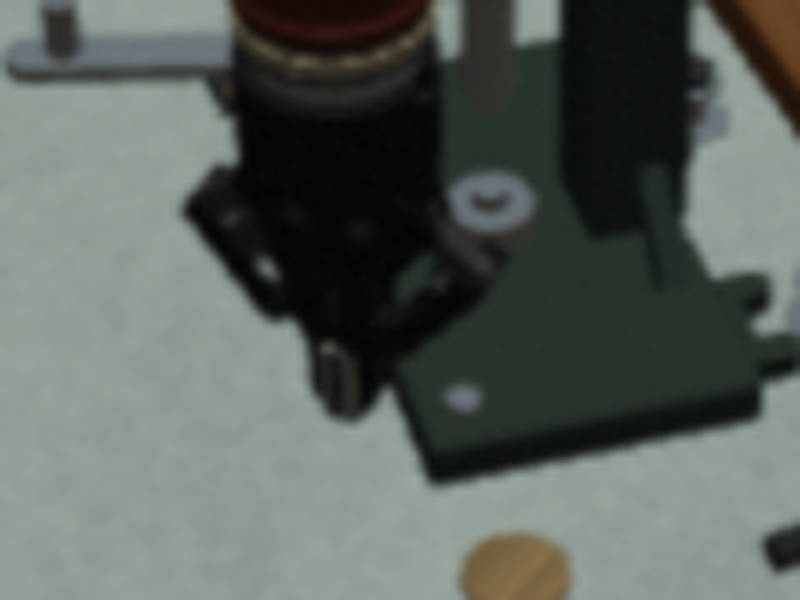

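Request:
play_rows --commands '[{"rot":[0,0,0],"dp":[0,0.5,0],"fingers":1},{"rot":[0,0,0],"dp":[0,0.5,0],"fingers":1},{"rot":[0,0,0],"dp":[0,0.5,0],"fingers":1},{"rot":[0,0,0],"dp":[0,0,0],"fingers":1}]'

```text
clock: 8.65
ee_pos: [0.4692, -0.0875, 0.0058]
tcp_rot: [-0.25, 0.662, -0.661, 0.249]
wrist_force: [-0.9, -0.5, -0.5]
gripper_width: -0.003
```

```bash
cat >> h.py <<'E'
def tips(d):
    s=arm.sense();W=cloud(d);M=(W[...,:2]-MO)@rot(MY)*1000
    T=rot(MY).T@(s['ee_pos'][:2]-MO)*1000
    m=(W[...,2]>.010)&(abs(M[...,0]-T[0])<22)&(abs(M[...,1]-T[1])<30)
    for z0 in range(10,80,5):
        k=m&(W[...,2]*1000>=z0)&(W[...,2]*1000<z0+5)
        if k.sum(): print(z0,k.sum(),M[k].min(0).round(),M[k].max(0).round())
E
python3 - <<'E'
from h import *
s=state()
d=shot('side','s6.png');tips(d)
E
```

```text
t 8.65 TCP mount mm [-214.8 -101.9] z 5.8 xyaw world -138.6 F [-0.9 -0.5 -0.5] w -0.0 j [-0.34 -0.09  2.1   0.    1.13  0.51]
30 1 [-213. -110.] [-213. -110.]
35 5 [-225. -113.] [-219.  -97.]
40 9 [-225. -118.] [-200. -100.]
45 18 [-227. -118.] [-204.  -99.]
50 15 [-228. -119.] [-202.  -97.]
55 16 [-226. -118.] [-201.  -98.]
60 19 [-228. -117.] [-200.  -99.]
65 13 [-227. -116.] [-205.  -99.]
70 13 [-226. -121.] [-206. -101.]
75 19 [-232. -128.] [-201.  -93.]
```

Request:
play_rows --commands '[{"rot":[0,0,0],"dp":[0,0.5,0],"fingers":1},{"rot":[0,0,0],"dp":[0,0.5,0],"fingers":1},{"rot":[0,0,0],"dp":[0,0.3,0],"fingers":1},{"rot":[0,0,0],"dp":[0,0,0],"fingers":1}]'

```text
clock: 9.1
ee_pos: [0.4695, -0.0877, -0.0066]
tcp_rot: [-0.25, 0.662, -0.661, 0.249]
wrist_force: [0.5, -0.8, -0.5]
gripper_width: 0.004
```

Run:
```python
from h import *
s=state()
d=shot('side','s7.png');tips(d)
im=cv2.imread('pics/s7.png')[200:290,250:370]; cv2.imwrite('pics/s7c.png',cv2.resize(im,(800,600),interpolation=cv2.INTER_CUBIC))
```

```text
t 9.1 TCP mount mm [-214.5 -102. ] z -6.6 xyaw world -138.6 F [ 0.5 -0.8 -0.5] w 0.0 j [-0.34 -0.07  2.11  0.    1.1   0.51]
15 1 [-209. -106.] [-209. -106.]
20 2 [-220. -110.] [-213. -107.]
25 10 [-225. -116.] [-213. -104.]
30 8 [-227. -118.] [-210.  -99.]
35 20 [-228. -121.] [-201.  -93.]
40 15 [-228. -121.] [-202. -101.]
45 16 [-226. -119.] [-200. -102.]
50 20 [-228. -119.] [-206.  -98.]
55 11 [-225. -116.] [-205.  -99.]
60 14 [-232. -119.] [-209.  -90.]
65 21 [-236. -129.] [-202.  -91.]
70 37 [-236. -132.] [-195.  -79.]
75 37 [-235. -132.] [-193.  -72.]
```

View pics/s7c.png

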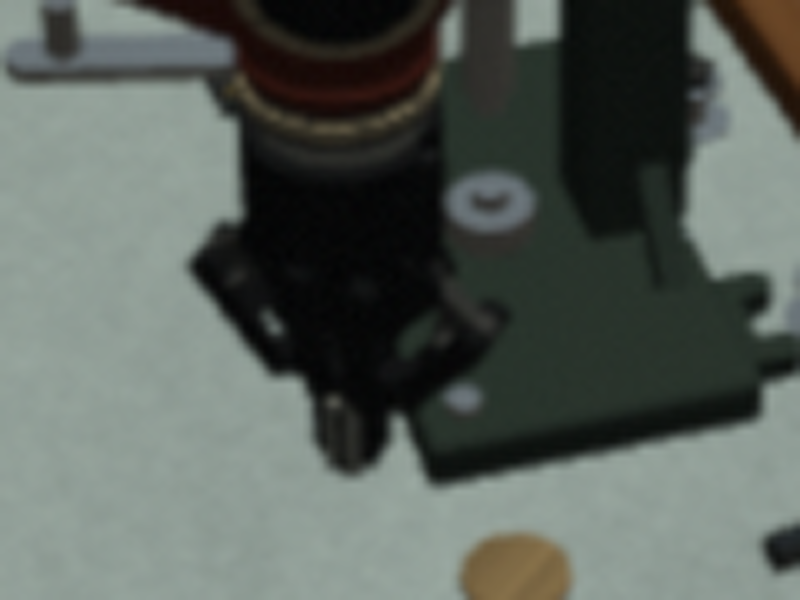

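Request:
play_rows --commands '[{"rot":[0,0,0],"dp":[-0.3,0.4,0.3],"fingers":1},{"rot":[0,0,0],"dp":[-0.2,0.4,0.2],"fingers":1},{"rot":[0,0,0],"dp":[-0.07,0,0.07],"fingers":1},{"rot":[0,0,0],"dp":[-0.07,0,0.07],"fingers":1}]'

```text
clock: 9.55
ee_pos: [0.4791, -0.0884, -0.0141]
tcp_rot: [-0.25, 0.662, -0.661, 0.25]
wrist_force: [-0.3, 0.4, -0.4]
gripper_width: 0.0
```

Request:
play_rows --commands '[{"rot":[0,0,0],"dp":[-0.07,0,0.07],"fingers":1},{"rot":[0,0,0],"dp":[-0.07,0,0.07],"fingers":1}]'

```text
clock: 9.75
ee_pos: [0.4812, -0.0886, -0.0138]
tcp_rot: [0.25, -0.661, 0.662, -0.25]
wrist_force: [1.0, -0.2, -0.5]
gripper_width: 0.0
```

Request:
play_rows --commands '[{"rot":[0,0,0],"dp":[-0.07,0,0.07],"fingers":1},{"rot":[0,0,0],"dp":[-0.07,0,0.07],"fingers":1}]'

```text
clock: 9.95
ee_pos: [0.4828, -0.0887, -0.0139]
tcp_rot: [-0.25, 0.662, -0.661, 0.25]
wrist_force: [-2.3, -0.5, 0.7]
gripper_width: -0.001
```

Request:
play_rows --commands '[{"rot":[0,0,0],"dp":[-0.04,0,0.1],"fingers":1}]'

```text
clock: 10.05
ee_pos: [0.483, -0.0889, -0.0141]
tcp_rot: [-0.251, 0.662, -0.661, 0.249]
wrist_force: [-4.2, 0.8, 3.6]
gripper_width: -0.004
```

Request:
play_rows --commands '[{"rot":[0,0,0],"dp":[-0.04,0,0.1],"fingers":1}]'

```text
clock: 10.15
ee_pos: [0.4832, -0.089, -0.0143]
tcp_rot: [-0.251, 0.663, -0.66, 0.249]
wrist_force: [-7.9, 2.7, 6.0]
gripper_width: -0.001
```

Request:
play_rows --commands '[{"rot":[0,0,0],"dp":[-0.04,0,0.1],"fingers":1}]'

```text
clock: 10.25
ee_pos: [0.4833, -0.0891, -0.0145]
tcp_rot: [-0.252, 0.663, -0.66, 0.248]
wrist_force: [-10.9, 5.1, 8.1]
gripper_width: 0.003
```

Request:
play_rows --commands '[{"rot":[0,0,0],"dp":[-0.04,0,0.1],"fingers":1}]'

```text
clock: 10.35
ee_pos: [0.4833, -0.0892, -0.0146]
tcp_rot: [-0.252, 0.664, -0.659, 0.247]
wrist_force: [-13.6, 4.8, 10.8]
gripper_width: -0.001
```

Run:
```python
from h import *
s=state();print(s['ft_torque'])
d=shot('side','s8.png');tips(d)
im=cv2.imread('pics/s8.png')[200:290,250:370]; cv2.imwrite('pics/s8c.png',cv2.resize(im,(800,600),interpolation=cv2.INTER_CUBIC))
r=press(shot('top'));print(r)
```

```text
t 10.35 TCP mount mm [-200.6 -102.7] z -14.6 xyaw world -138.6 F [-13.6   4.8  10.8] w -0.0 j [-0.33 -0.01  2.07  0.    1.09  0.51]
[0.6660858  2.1256087  0.01019704]
10 3 [-186. -115.] [-179. -109.]
15 9 [-208. -116.] [-181. -109.]
20 17 [-212. -119.] [-184. -100.]
25 27 [-212. -121.] [-179.  -99.]
30 16 [-213. -119.] [-186.  -97.]
35 15 [-210. -121.] [-185. -106.]
40 14 [-213. -121.] [-187.  -97.]
45 15 [-211. -117.] [-189.  -99.]
50 10 [-215. -118.] [-193. -103.]
55 16 [-216. -128.] [-189.  -90.]
60 30 [-218. -132.] [-184.  -74.]
65 36 [-221. -132.] [-181.  -89.]
70 35 [-223. -131.] [-180.  -73.]
75 11 [-221. -132.] [-184.  -75.]
(array([-108.9476634 ,    0.75767384,   -4.05544776]), np.float64(420.250381053397), 162, np.float64(0.7780443243539068))
```

View pics/s8c.png

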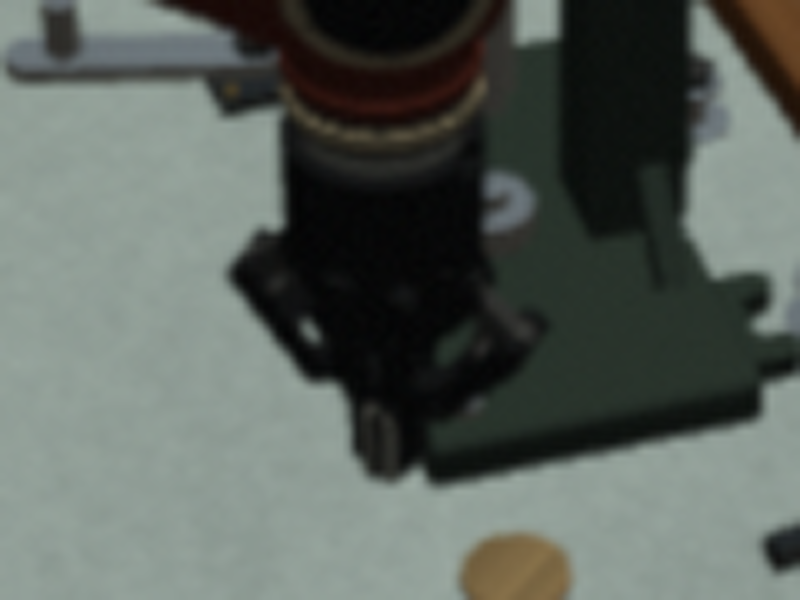

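Request:
play_rows --commands '[{"rot":[0,0,0],"dp":[0,-0.15,0],"fingers":1}]'

```text
clock: 10.55
ee_pos: [0.483, -0.0891, -0.014]
tcp_rot: [-0.252, 0.664, -0.659, 0.247]
wrist_force: [-7.3, 2.5, -1.4]
gripper_width: 0.001
```

Request:
play_rows --commands '[{"rot":[0,0,0],"dp":[0,-0.15,0],"fingers":1}]'

```text
clock: 10.65
ee_pos: [0.483, -0.0891, -0.0132]
tcp_rot: [-0.252, 0.664, -0.659, 0.247]
wrist_force: [-6.1, 2.0, -4.0]
gripper_width: -0.002
```

Request:
play_rows --commands '[{"rot":[0,0,0],"dp":[-0.05,0,0.1],"fingers":1}]'

```text
clock: 10.75
ee_pos: [0.4833, -0.0893, -0.0135]
tcp_rot: [-0.253, 0.664, -0.659, 0.247]
wrist_force: [-10.0, 3.5, -0.5]
gripper_width: -0.002
```

Request:
play_rows --commands '[{"rot":[0,0,0],"dp":[-0.05,0,0.1],"fingers":1}]'

```text
clock: 10.85
ee_pos: [0.4837, -0.0896, -0.0137]
tcp_rot: [-0.253, 0.664, -0.659, 0.246]
wrist_force: [-11.0, 2.0, 0.5]
gripper_width: -0.0
```

Request:
play_rows --commands '[{"rot":[0,0,0],"dp":[-0.05,-0.03,0.1],"fingers":1}]'

```text
clock: 10.95
ee_pos: [0.4847, -0.0902, -0.0135]
tcp_rot: [-0.253, 0.664, -0.659, 0.246]
wrist_force: [-9.5, 1.3, -1.3]
gripper_width: -0.003
```

Request:
play_rows --commands '[{"rot":[0,0,0],"dp":[-0.05,0,0.11],"fingers":1},{"rot":[0,0,0],"dp":[-0.05,0,0.11],"fingers":1},{"rot":[0,0,0],"dp":[-0.05,0,0.11],"fingers":1},{"rot":[0,0,0],"dp":[-0.05,0,0.11],"fingers":1}]'

```text
clock: 11.35
ee_pos: [0.4888, -0.0926, -0.0136]
tcp_rot: [-0.254, 0.664, -0.659, 0.246]
wrist_force: [-11.4, 0.9, 0.2]
gripper_width: 0.0
```

Request:
play_rows --commands '[{"rot":[0,0,0],"dp":[-0.05,0,0.11],"fingers":1},{"rot":[0,0,0],"dp":[-0.05,0,0.11],"fingers":1},{"rot":[0,0,0],"dp":[-0.05,0,0.11],"fingers":1},{"rot":[0,0,0],"dp":[-0.05,0,0.11],"fingers":1}]'

```text
clock: 11.75
ee_pos: [0.493, -0.0948, -0.0136]
tcp_rot: [-0.254, 0.664, -0.659, 0.246]
wrist_force: [-11.4, -1.1, 0.1]
gripper_width: -0.0
```

Run:
```python
from h import *
s=state()
r=press(shot('top'));print(r,lug(r[0]))
```

```text
t 11.75 TCP mount mm [-190.6 -107.7] z -13.6 xyaw world -138.6 F [-11.4  -1.1   0.1] w -0.0 j [-0.34  0.01  2.04 -0.    1.1   0.51]
(array([-1.06020017e+02,  5.14135736e-01, -4.30040687e-03]), np.float64(220.55466597909108), 149, np.float64(0.8498198650416242)) [[-20.0, 0.5], [-20.0, 0.5]]
```

Request:
play_rows --commands '[{"rot":[0,0,0],"dp":[-0.05,0,0.12],"fingers":1},{"rot":[0,0,0],"dp":[-0.05,0,0.12],"fingers":1},{"rot":[0,0,0],"dp":[-0.05,0,0.12],"fingers":1},{"rot":[0,0,0],"dp":[-0.05,0,0.12],"fingers":1},{"rot":[0,0,0],"dp":[-0.05,0,0.12],"fingers":1},{"rot":[0,0,0],"dp":[-0.05,0,0.12],"fingers":1}]'

```text
clock: 12.4
ee_pos: [0.5002, -0.0983, -0.0136]
tcp_rot: [-0.254, 0.664, -0.659, 0.246]
wrist_force: [-10.7, -0.8, -0.0]
gripper_width: -0.004
```

Run:
```python
from h import *
s=state()
r=press(shot('top'));print(r,lug(r[0]))
```

```text
t 12.4 TCP mount mm [-183.2 -110.7] z -13.6 xyaw world -138.6 F [-10.7  -0.8  -0. ] w -0.0 j [-0.34  0.03  2.02 -0.    1.1   0.51]
(array([-104.1517426 ,    0.76229259,    2.34739759]), np.float64(99.85680163853644), 149, np.float64(0.8073166905801514)) [[-21.1, 4.2], [-15.4, 4.3]]
```

Request:
play_rows --commands '[{"rot":[0,0,0],"dp":[0.9,0,-0.9],"fingers":1},{"rot":[0,0,0],"dp":[0.9,0,-0.9],"fingers":1},{"rot":[0,0,0],"dp":[-3,0,-3],"fingers":1},{"rot":[0,0,0],"dp":[-3,0,-3],"fingers":1},{"rot":[0,0,0],"dp":[-3,0,-3],"fingers":1},{"rot":[0,0,0],"dp":[-3,0,-3],"fingers":1},{"rot":[0,0,0],"dp":[-3,0,-3],"fingers":1},{"rot":[0,0,0],"dp":[0,0,0],"fingers":1}]'

```text
clock: 13.25
ee_pos: [0.4945, 0.1181, -0.0096]
tcp_rot: [-0.25, 0.661, -0.661, 0.253]
wrist_force: [-0.6, -1.2, 0.2]
gripper_width: -0.003
```

Run:
```python
from h import *
s=state();print(to(-194,103,-13))
r=press(shot('top'));print(r,lug(r[0]))
```

```text
t 13.25 TCP mount mm [-202.5  104.9] z -9.6 xyaw world -138.3 F [-0.6 -1.2  0.2] w -0.0 j [0.09 0.01 2.04 0.   1.09 0.93]
[-0.46  0.34  0.74]
(array([-104.0959919 ,    1.466679  ,    2.45607267]), np.float64(105.4121657282618), 158, np.float64(0.5963117965399505)) [[-21.2, 5.1], [-15.2, 5.2]]
```

Request:
play_rows --commands '[{"rot":[0,0,0],"dp":[-0.3,0.2,0.4],"fingers":1},{"rot":[0,0,0],"dp":[-0.07,0,0.1],"fingers":1},{"rot":[0,0,0],"dp":[-0.07,0,0.07],"fingers":1},{"rot":[0,0,0],"dp":[-0.07,0,0.07],"fingers":1}]'

```text
clock: 13.7
ee_pos: [0.5021, 0.1117, -0.0126]
tcp_rot: [-0.249, 0.662, -0.662, 0.249]
wrist_force: [-0.2, -0.6, -0.2]
gripper_width: -0.005
```

Request:
play_rows --commands '[{"rot":[0,0,0],"dp":[-0.08,0,0.06],"fingers":1},{"rot":[0,0,0],"dp":[-0.08,0,0.06],"fingers":1}]'

```text
clock: 13.9
ee_pos: [0.504, 0.1125, -0.0126]
tcp_rot: [-0.25, 0.662, -0.662, 0.25]
wrist_force: [0.0, 0.1, 0.4]
gripper_width: -0.001
```

Request:
play_rows --commands '[{"rot":[0,0,0],"dp":[-0.08,0,0.06],"fingers":1},{"rot":[0,0,0],"dp":[-0.08,0,0.06],"fingers":1}]'

```text
clock: 14.1
ee_pos: [0.5051, 0.1127, -0.0129]
tcp_rot: [-0.251, 0.662, -0.661, 0.249]
wrist_force: [-3.1, -1.1, 1.6]
gripper_width: 0.0
```

Contact on the left at ~-193. Push with a small upward trim.

Request:
play_rows --commands '[{"rot":[0,0,0],"dp":[-0.09,-0.06,0.05],"fingers":1},{"rot":[0,0,0],"dp":[-0.1,-0.06,0.04],"fingers":1}]'

```text
clock: 14.3
ee_pos: [0.5053, 0.1128, -0.0126]
tcp_rot: [-0.252, 0.662, -0.661, 0.248]
wrist_force: [-7.2, -4.3, 0.3]
gripper_width: 0.001
```

Request:
play_rows --commands '[{"rot":[0,0,0],"dp":[-0.1,-0.06,0.04],"fingers":1},{"rot":[0,0,0],"dp":[-0.1,-0.02,0.04],"fingers":1}]'

```text
clock: 14.5
ee_pos: [0.5055, 0.1129, -0.0127]
tcp_rot: [-0.254, 0.662, -0.661, 0.246]
wrist_force: [-8.9, -5.4, 2.8]
gripper_width: -0.002
```

Request:
play_rows --commands '[{"rot":[0,0,0],"dp":[-0.1,0,0.04],"fingers":1},{"rot":[0,0,0],"dp":[-0.1,0,0.04],"fingers":1},{"rot":[0,0,0],"dp":[-0.1,0,0.04],"fingers":1}]'

```text
clock: 14.8
ee_pos: [0.508, 0.1143, -0.0128]
tcp_rot: [-0.254, 0.662, -0.661, 0.246]
wrist_force: [-10.5, -4.9, 3.7]
gripper_width: -0.002
```

Run:
```python
from h import *
s=state()
r=press(shot('top'));print(r,lug(r[0]))
```

```text
t 14.8 TCP mount mm [-188.8  102. ] z -12.8 xyaw world -138.6 F [-10.5  -4.9   3.7] w -0.0 j [ 0.08  0.06  2.   -0.    1.1   0.93]
(array([-103.40398173,    2.41810329,    0.92329023]), np.float64(250.0586838846832), 150, np.float64(0.8322809005901064)) [[-18.5, 3.8], [-16.3, 3.8]]
```

Request:
play_rows --commands '[{"rot":[0,0,0],"dp":[-0.11,-0.02,0.04],"fingers":1},{"rot":[0,0,0],"dp":[-0.11,-0.02,0.04],"fingers":1},{"rot":[0,0,0],"dp":[-0.11,0,0.04],"fingers":1},{"rot":[0,0,0],"dp":[-0.11,0,0.04],"fingers":1},{"rot":[0,0,0],"dp":[-0.11,0,0.04],"fingers":1}]'

```text
clock: 15.35
ee_pos: [0.5129, 0.1169, -0.0127]
tcp_rot: [-0.254, 0.663, -0.66, 0.245]
wrist_force: [-11.8, -2.4, 3.5]
gripper_width: 0.001
```

Request:
play_rows --commands '[{"rot":[0,0,0],"dp":[-0.11,0,0.04],"fingers":1},{"rot":[0,0,0],"dp":[-0.11,0,0.04],"fingers":1},{"rot":[0,0,0],"dp":[-0.11,0,0.04],"fingers":1},{"rot":[0,0,0],"dp":[-0.11,0,0.04],"fingers":1}]'

```text
clock: 15.75
ee_pos: [0.5171, 0.1188, -0.0127]
tcp_rot: [-0.254, 0.663, -0.66, 0.245]
wrist_force: [-13.3, -1.5, 4.1]
gripper_width: 0.001
```

Run:
```python
from h import *
s=state()
d=shot('top','t9.png');r=press(d);print(r,lug(r[0]))
cv2.imwrite('pics/t9c.png',cv2.resize(cv2.imread('pics/t9.png')[150:300,220:400],(720,600),interpolation=cv2.INTER_CUBIC))
```

```text
t 15.75 TCP mount mm [-180.   107.1] z -12.7 xyaw world -138.6 F [-13.3  -1.5   4.1] w 0.0 j [ 0.09  0.08  1.97 -0.    1.1   0.93]
(array([-100.94336224,    2.78872636,   -2.68650573]), np.float64(448.9650376718841), 161, np.float64(0.8302134280932023)) [[-11.8, -1.3], [-18.3, -1.2]]
```

View pics/t9c.png

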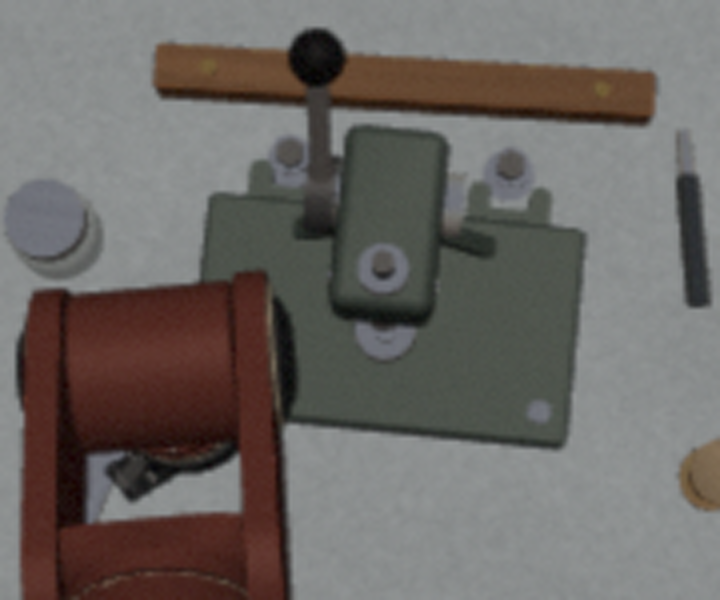

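Request:
play_rows --commands '[{"rot":[0,0,0],"dp":[-0.11,0,0.04],"fingers":1},{"rot":[0,0,0],"dp":[-0.11,-0.02,0.04],"fingers":1},{"rot":[0,0,0],"dp":[-0.11,0,0.04],"fingers":1}]'

```text
clock: 16.1
ee_pos: [0.5203, 0.1203, -0.0126]
tcp_rot: [-0.254, 0.663, -0.66, 0.245]
wrist_force: [-12.0, -0.5, 2.2]
gripper_width: 0.001
```

Request:
play_rows --commands '[{"rot":[0,0,0],"dp":[-0.11,0,0.04],"fingers":1},{"rot":[0,0,0],"dp":[-0.08,0,0.03],"fingers":1}]'

```text
clock: 16.3
ee_pos: [0.5222, 0.121, -0.0126]
tcp_rot: [-0.254, 0.663, -0.66, 0.245]
wrist_force: [-12.2, -1.0, 3.5]
gripper_width: -0.001
```

Request:
play_rows --commands '[{"rot":[0,0,0],"dp":[0.9,0,-0.9],"fingers":1},{"rot":[0,0,0],"dp":[0.9,0,-0.9],"fingers":1},{"rot":[0,0,0],"dp":[0.9,0,-0.9],"fingers":1},{"rot":[0,0,0],"dp":[3,0,3],"fingers":1},{"rot":[0,0,0],"dp":[3,0,3],"fingers":1},{"rot":[0,0,0],"dp":[3,0,3],"fingers":1},{"rot":[0,0,0],"dp":[3,0,3],"fingers":1},{"rot":[0,0,0],"dp":[2.5,0,2.5],"fingers":1},{"rot":[0,0,0],"dp":[0,0,0],"fingers":1}]'

```text
clock: 17.2
ee_pos: [0.4771, -0.0843, -0.009]
tcp_rot: [0.248, -0.661, 0.663, -0.249]
wrist_force: [0.8, 0.7, 0.7]
gripper_width: 0.002
```

Run:
```python
from h import *
s=state()
d=shot('top');r=press(d);print(r,lug(r[0])); x,y,a=r[0]
c=rot(np.deg2rad(a))@np.array([-70,-105])+[x,y]; print(c,to(c[0]-16,c[1],-13))
```

```text
t 17.2 TCP mount mm [-207.2  -98.2] z -9.0 xyaw world -138.9 F [0.8 0.7 0.7] w 0.0 j [-0.33 -0.05  2.09 -0.    1.09  0.53]
(array([-99.76379306,   2.3546566 ,  -4.40954922]), np.float64(508.2236029126396), 167, np.float64(0.8303638141888428)) [[-8.6, -4.5], [-19.4, -4.1]]
[-177.62953583  -96.95257427] [-0.94  0.37  1.01]
```

Request:
play_rows --commands '[{"rot":[0,0,0],"dp":[-0.4,0.2,0.4],"fingers":1},{"rot":[0,0,0],"dp":[-0.3,0,0.3],"fingers":1},{"rot":[0,0,0],"dp":[-0.2,0,0.2],"fingers":1},{"rot":[0,0,0],"dp":[-0.07,0,0.07],"fingers":1},{"rot":[0,0,0],"dp":[-0.07,0,0.07],"fingers":1}]'

```text
clock: 17.75
ee_pos: [0.4917, -0.0814, -0.0121]
tcp_rot: [-0.25, 0.661, -0.661, 0.25]
wrist_force: [-0.3, 0.4, 0.6]
gripper_width: -0.001
```

Request:
play_rows --commands '[{"rot":[0,0,0],"dp":[-0.06,0,0.08],"fingers":1},{"rot":[0,0,0],"dp":[-0.06,0,0.08],"fingers":1}]'

```text
clock: 17.95
ee_pos: [0.4929, -0.0819, -0.0123]
tcp_rot: [-0.25, 0.662, -0.661, 0.249]
wrist_force: [-1.8, 1.3, -0.3]
gripper_width: -0.002
```

Request:
play_rows --commands '[{"rot":[0,0,0],"dp":[-0.06,-0.03,0.08],"fingers":1},{"rot":[0,0,0],"dp":[-0.06,-0.05,0.08],"fingers":1}]'

```text
clock: 18.15
ee_pos: [0.4933, -0.082, -0.0122]
tcp_rot: [-0.251, 0.663, -0.66, 0.248]
wrist_force: [-6.0, 2.6, 1.0]
gripper_width: -0.0
```

Request:
play_rows --commands '[{"rot":[0,0,0],"dp":[-0.05,-0.05,0.1],"fingers":1},{"rot":[0,0,0],"dp":[-0.05,-0.05,0.1],"fingers":1}]'

```text
clock: 18.35
ee_pos: [0.4935, -0.0821, -0.0121]
tcp_rot: [-0.252, 0.664, -0.659, 0.247]
wrist_force: [-9.8, 4.7, 2.6]
gripper_width: 0.001
```

Request:
play_rows --commands '[{"rot":[0,0,0],"dp":[-0.05,-0.04,0.1],"fingers":1},{"rot":[0,0,0],"dp":[-0.05,-0.02,0.1],"fingers":1}]'

```text
clock: 18.55
ee_pos: [0.4947, -0.0829, -0.0121]
tcp_rot: [-0.253, 0.664, -0.659, 0.247]
wrist_force: [-10.3, 2.9, 0.7]
gripper_width: -0.002
```

Request:
play_rows --commands '[{"rot":[0,0,0],"dp":[-0.05,0,0.11],"fingers":1},{"rot":[0,0,0],"dp":[-0.05,0,0.11],"fingers":1},{"rot":[0,0,0],"dp":[-0.05,0,0.11],"fingers":1}]'

```text
clock: 18.85
ee_pos: [0.4975, -0.0846, -0.0122]
tcp_rot: [-0.254, 0.664, -0.659, 0.246]
wrist_force: [-11.4, 2.0, 2.0]
gripper_width: 0.002
```

Request:
play_rows --commands '[{"rot":[0,0,0],"dp":[-0.05,0,0.11],"fingers":1},{"rot":[0,0,0],"dp":[-0.05,0,0.11],"fingers":1},{"rot":[0,0,0],"dp":[-0.05,0,0.11],"fingers":1},{"rot":[0,0,0],"dp":[-0.05,0,0.11],"fingers":1}]'

```text
clock: 19.25
ee_pos: [0.5015, -0.087, -0.0122]
tcp_rot: [-0.254, 0.664, -0.659, 0.246]
wrist_force: [-12.6, 0.7, 2.3]
gripper_width: -0.0
```

Run:
```python
from h import *
s=state()
d=shot('top');r=press(d);print(r,lug(r[0]))
```

```text
t 19.25 TCP mount mm [-182.6  -99.4] z -12.2 xyaw world -138.6 F [-12.6   0.7   2.3] w -0.0 j [-0.32  0.03  2.03 -0.    1.1   0.53]
(array([-96.85845803,   1.96458544,  -0.89570434]), np.float64(315.27421060736395), 149, np.float64(0.8516024924973209)) [[-9.8, 0.6], [-12.0, 0.6]]
```

Request:
play_rows --commands '[{"rot":[0,0,0],"dp":[-0.05,0,0.12],"fingers":1},{"rot":[0,0,0],"dp":[-0.05,0,0.12],"fingers":1},{"rot":[0,0,0],"dp":[-0.05,0,0.12],"fingers":1},{"rot":[0,0,0],"dp":[-0.05,0,0.12],"fingers":1}]'

```text
clock: 19.7
ee_pos: [0.5062, -0.0895, -0.0122]
tcp_rot: [-0.254, 0.664, -0.659, 0.246]
wrist_force: [-13.5, 0.3, 2.8]
gripper_width: -0.004
```

Request:
play_rows --commands '[{"rot":[0,0,0],"dp":[-0.05,0,0.12],"fingers":1},{"rot":[0,0,0],"dp":[-0.05,0,0.12],"fingers":1}]'

```text
clock: 19.9
ee_pos: [0.5086, -0.0907, -0.0122]
tcp_rot: [-0.254, 0.664, -0.659, 0.246]
wrist_force: [-12.5, 0.6, 2.6]
gripper_width: -0.002
```

Run:
```python
from h import *
s=state()
d=shot('top','t10.png');r=press(d);print(r,lug(r[0]))
cv2.imwrite('pics/t10c.png',cv2.resize(cv2.imread('pics/t10.png')[150:300,220:400],(720,600),interpolation=cv2.INTER_CUBIC))
```

```text
t 19.9 TCP mount mm [-175.3 -102.6] z -12.2 xyaw world -138.6 F [-12.5   0.6   2.6] w -0.0 j [-0.32  0.05  2.01 -0.    1.1   0.53]
(array([-94.96196866,   1.96945783,   1.74788668]), np.float64(179.93090522687288), 143, np.float64(0.7746168138739051)) [[-11.1, 4.6], [-6.9, 4.6]]
```

View pics/t10c.png

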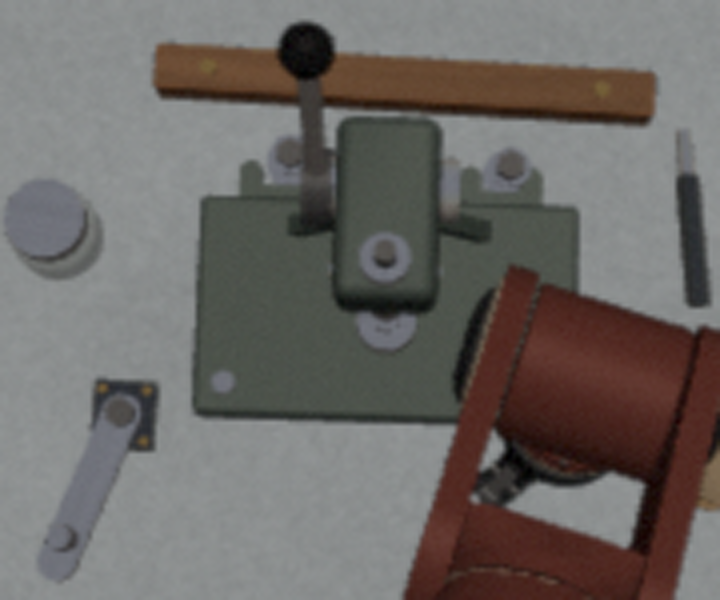

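Request:
play_rows --commands '[{"rot":[0,0,0],"dp":[0.9,0,-0.9],"fingers":1},{"rot":[0,0,0],"dp":[0.9,0,-0.9],"fingers":1},{"rot":[0,0,0],"dp":[-3,0,-3],"fingers":1},{"rot":[0,0,0],"dp":[-3,0,-3],"fingers":1},{"rot":[0,0,0],"dp":[-3,0,-3],"fingers":1},{"rot":[0,0,0],"dp":[-3,0,-3],"fingers":1},{"rot":[0,0,0],"dp":[-2.5,0,-2.5],"fingers":1},{"rot":[0,0,0],"dp":[0,0,0],"fingers":1}]'

```text
clock: 20.75
ee_pos: [0.5023, 0.1181, -0.0089]
tcp_rot: [-0.25, 0.661, -0.661, 0.252]
wrist_force: [-0.4, -1.0, 0.5]
gripper_width: -0.003
```

Run:
```python
from h import *
s=state()
d=shot('top');r=press(d);print(r,lug(r[0])); x,y,a=r[0]
c=rot(np.deg2rad(a))@np.array([-70,105])+[x,y]; print(c,to(c[0]-16,c[1],-13))
```

```text
t 20.75 TCP mount mm [-194.7  105.4] z -8.9 xyaw world -138.4 F [-0.4 -1.   0.5] w -0.0 j [0.09 0.03 2.02 0.   1.09 0.93]
(array([-94.92447279,   2.84259417,   1.31651993]), np.float64(166.8428198585247), 158, np.float64(0.8233108881950244)) [[-10.6, 4.8], [-7.3, 4.8]]
[-167.31843112  106.20658595] [-0.99  0.39  0.63]
```

Request:
play_rows --commands '[{"rot":[0,0,0],"dp":[-0.4,0.2,0.3],"fingers":1},{"rot":[0,0,0],"dp":[-0.35,0.1,0.2],"fingers":1},{"rot":[0,0,0],"dp":[-0.15,0,0.1],"fingers":1},{"rot":[0,0,0],"dp":[-0.07,0,0.07],"fingers":1}]'

```text
clock: 21.2
ee_pos: [0.514, 0.1154, -0.0126]
tcp_rot: [0.249, -0.662, 0.662, -0.249]
wrist_force: [0.1, 0.5, 1.0]
gripper_width: 0.001
```

Request:
play_rows --commands '[{"rot":[0,0,0],"dp":[-0.08,0,0.06],"fingers":1},{"rot":[0,0,0],"dp":[-0.08,0,0.06],"fingers":1}]'

```text
clock: 21.4
ee_pos: [0.5152, 0.1159, -0.0128]
tcp_rot: [-0.25, 0.662, -0.662, 0.249]
wrist_force: [-2.5, -1.0, 0.7]
gripper_width: 0.004
```

Request:
play_rows --commands '[{"rot":[0,0,0],"dp":[-0.09,-0.03,0.05],"fingers":1},{"rot":[0,0,0],"dp":[-0.09,-0.05,0.05],"fingers":1}]'

```text
clock: 21.6
ee_pos: [0.5155, 0.1161, -0.0127]
tcp_rot: [-0.252, 0.662, -0.661, 0.248]
wrist_force: [-6.0, -4.3, 1.7]
gripper_width: -0.002
```

Request:
play_rows --commands '[{"rot":[0,0,0],"dp":[-0.1,-0.06,0.05],"fingers":1},{"rot":[0,0,0],"dp":[-0.1,-0.06,0.05],"fingers":1}]'

```text
clock: 21.8
ee_pos: [0.5156, 0.1161, -0.0126]
tcp_rot: [-0.253, 0.662, -0.661, 0.246]
wrist_force: [-8.9, -6.1, 0.0]
gripper_width: 0.0
```

Request:
play_rows --commands '[{"rot":[0,0,0],"dp":[-0.09,-0.03,0.06],"fingers":1},{"rot":[0,0,0],"dp":[-0.09,-0.02,0.05],"fingers":1}]'

```text
clock: 22.0
ee_pos: [0.517, 0.1169, -0.0126]
tcp_rot: [-0.254, 0.662, -0.661, 0.246]
wrist_force: [-10.6, -2.5, 0.5]
gripper_width: 0.002
```

Request:
play_rows --commands '[{"rot":[0,0,0],"dp":[-0.11,0,0.04],"fingers":1},{"rot":[0,0,0],"dp":[-0.11,0,0.04],"fingers":1},{"rot":[0,0,0],"dp":[-0.11,0,0.04],"fingers":1}]'

```text
clock: 22.3
ee_pos: [0.5199, 0.1183, -0.0127]
tcp_rot: [-0.254, 0.662, -0.661, 0.246]
wrist_force: [-9.8, -3.2, 1.1]
gripper_width: -0.0
```

Request:
play_rows --commands '[{"rot":[0,0,0],"dp":[-0.11,0,0.04],"fingers":1},{"rot":[0,0,0],"dp":[-0.11,0,0.04],"fingers":1},{"rot":[0,0,0],"dp":[-0.11,0,0.04],"fingers":1}]'

```text
clock: 22.6
ee_pos: [0.5229, 0.1198, -0.0127]
tcp_rot: [-0.254, 0.663, -0.66, 0.246]
wrist_force: [-10.3, -1.5, 2.1]
gripper_width: 0.001
```

Run:
```python
from h import *
s=state()
d=shot('top');r=press(d);print(r,lug(r[0])); x,y,a=r[0]
```

```text
t 22.6 TCP mount mm [-174.2  108.4] z -12.7 xyaw world -138.6 F [-10.3  -1.5   2.1] w 0.0 j [ 0.09  0.09  1.96 -0.    1.1   0.94]
(array([-93.35503518,   3.5149863 ,  -1.38019182]), np.float64(293.10784672175043), 159, np.float64(0.7526159825181082)) [[-5.7, 1.4], [-9.1, 1.5]]
```

Request:
play_rows --commands '[{"rot":[0,0,0],"dp":[-0.11,0,0.04],"fingers":1},{"rot":[0,0,0],"dp":[-0.11,0,0.04],"fingers":1},{"rot":[0,0,0],"dp":[-0.11,0,0.04],"fingers":1},{"rot":[0,0,0],"dp":[-0.11,0,0.04],"fingers":1}]'

```text
clock: 23.05
ee_pos: [0.5271, 0.1218, -0.0127]
tcp_rot: [-0.254, 0.663, -0.66, 0.245]
wrist_force: [-10.8, -2.0, 2.4]
gripper_width: 0.002
```

Run:
```python
from h import *
s=state()
d=shot('top');r=press(d);print(r,lug(r[0])); x,y,a=r[0]
```

```text
t 23.05 TCP mount mm [-170.2  110.6] z -12.7 xyaw world -138.6 F [-10.8  -2.    2.4] w 0.0 j [ 0.09  0.1   1.95 -0.    1.1   0.94]
(array([-92.1870291 ,   4.04041081,  -3.072015  ]), np.float64(405.7743771108253), 160, np.float64(0.8198174549499839)) [[-2.6, -0.7], [-10.1, -0.5]]
```

Request:
play_rows --commands '[{"rot":[0,0,0],"dp":[-0.08,0,0.06],"fingers":1},{"rot":[0,0,0],"dp":[-0.08,0,0.07],"fingers":1}]'

```text
clock: 23.3
ee_pos: [0.5287, 0.1223, -0.0127]
tcp_rot: [-0.254, 0.663, -0.66, 0.245]
wrist_force: [-13.4, 0.1, 3.7]
gripper_width: 0.006
```

Request:
play_rows --commands '[{"rot":[0,0,0],"dp":[-0.07,0,0.07],"fingers":1}]'

```text
clock: 23.4
ee_pos: [0.5295, 0.1225, -0.0127]
tcp_rot: [-0.254, 0.663, -0.66, 0.245]
wrist_force: [-14.5, 1.8, 4.4]
gripper_width: -0.003
```

Run:
```python
from h import *
s=state()
d=shot('top','t11.png');r=press(d);print(r,lug(r[0])); x,y,a=r[0]
cv2.imwrite('pics/t11c.png',cv2.resize(cv2.imread('pics/t11.png')[150:300,220:400],(720,600),interpolation=cv2.INTER_CUBIC))
```

```text
t 23.4 TCP mount mm [-167.8  111.5] z -12.7 xyaw world -138.6 F [-14.5   1.8   4.4] w -0.0 j [0.09 0.11 1.94 0.   1.11 0.94]
(array([-91.38289171,   4.15463536,  -3.89354348]), np.float64(613.4346190560357), 163, np.float64(0.8164856403846983)) [[-0.8, -1.8], [-10.3, -1.5]]
```

View pics/t11c.png

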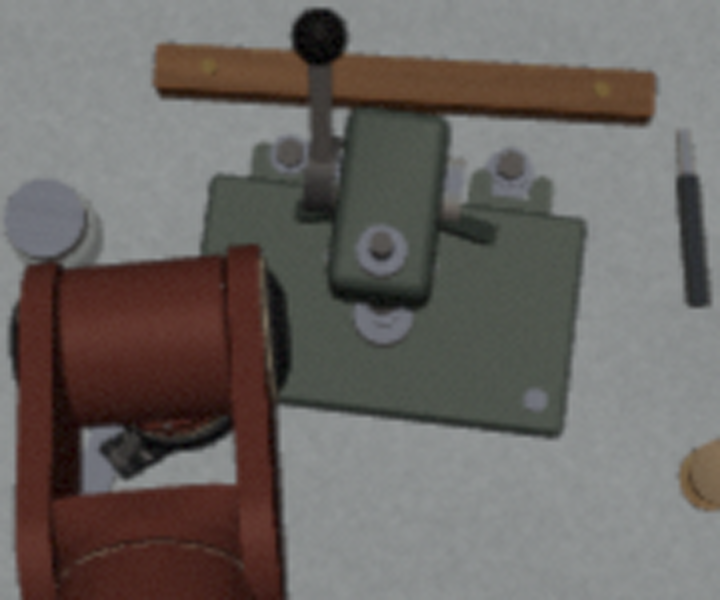

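Request:
play_rows --commands '[{"rot":[0,0,0],"dp":[0.9,0,-0.9],"fingers":1},{"rot":[0,0,0],"dp":[0.9,0,-0.9],"fingers":1},{"rot":[0,0,0],"dp":[0.7,0,-0.7],"fingers":1},{"rot":[0,0,0],"dp":[3,0,3],"fingers":1},{"rot":[0,0,0],"dp":[3,0,3],"fingers":1},{"rot":[0,0,0],"dp":[3,0,3],"fingers":1},{"rot":[0,0,0],"dp":[3,0,3],"fingers":1},{"rot":[0,0,0],"dp":[2.6,0,2.6],"fingers":1},{"rot":[0,0,0],"dp":[0,0,0],"fingers":1}]'

```text
clock: 24.35
ee_pos: [0.4879, -0.0853, -0.009]
tcp_rot: [0.247, -0.661, 0.663, -0.249]
wrist_force: [-0.3, 0.9, -0.6]
gripper_width: 0.001
```

Run:
```python
from h import *
s=state()
d=shot('top');r=press(d);print(r,lug(r[0])); x,y,a=r[0]
c=rot(np.deg2rad(a))@np.array([-70,-105])+[x,y]; print(c,to(c[0]-16,c[1],-13))
```

```text
t 24.35 TCP mount mm [-196.3  -98.6] z -9.0 xyaw world -138.9 F [-0.3  0.9 -0.6] w 0.0 j [-0.32 -0.02  2.07 -0.    1.09  0.53]
(array([-91.27228614,   3.01444561,  -3.64738825]), np.float64(233.16437793097495), 159, np.float64(0.8170270007883857)) [[-1.0, -2.6], [-9.9, -2.3]]
[-167.81017236  -97.3197558 ] [-0.86  0.37  0.95]
```

Request:
play_rows --commands '[{"rot":[0,0,0],"dp":[-0.4,0.2,0.4],"fingers":1},{"rot":[0,0,0],"dp":[-0.3,0.1,0.35],"fingers":1},{"rot":[0,0,0],"dp":[-0.1,0,0.13],"fingers":1},{"rot":[0,0,0],"dp":[-0.07,0,0.07],"fingers":1}]'

```text
clock: 24.8
ee_pos: [0.5006, -0.0822, -0.0132]
tcp_rot: [-0.25, 0.661, -0.661, 0.25]
wrist_force: [0.3, 0.5, -0.7]
gripper_width: -0.001
```

Request:
play_rows --commands '[{"rot":[0,0,0],"dp":[-0.07,0,0.07],"fingers":1},{"rot":[0,0,0],"dp":[-0.06,0,0.08],"fingers":1}]'

```text
clock: 25.0
ee_pos: [0.5019, -0.0828, -0.0133]
tcp_rot: [-0.25, 0.662, -0.661, 0.25]
wrist_force: [-1.8, 0.4, 0.3]
gripper_width: 0.002
```

Request:
play_rows --commands '[{"rot":[0,0,0],"dp":[-0.05,-0.02,0.09],"fingers":1},{"rot":[0,0,0],"dp":[-0.05,-0.05,0.09],"fingers":1}]'

```text
clock: 25.2
ee_pos: [0.5023, -0.083, -0.0133]
tcp_rot: [-0.251, 0.663, -0.66, 0.249]
wrist_force: [-6.4, 4.6, 2.0]
gripper_width: -0.001
```

Request:
play_rows --commands '[{"rot":[0,0,0],"dp":[-0.04,-0.05,0.1],"fingers":1},{"rot":[0,0,0],"dp":[-0.04,-0.05,0.1],"fingers":1}]'

```text
clock: 25.4
ee_pos: [0.5024, -0.0831, -0.0132]
tcp_rot: [-0.252, 0.664, -0.659, 0.247]
wrist_force: [-8.3, 6.1, 0.7]
gripper_width: -0.006
```

Request:
play_rows --commands '[{"rot":[0,0,0],"dp":[-0.04,-0.02,0.11],"fingers":1},{"rot":[0,0,0],"dp":[-0.04,-0.02,0.11],"fingers":1}]'

```text
clock: 25.6
ee_pos: [0.5039, -0.0842, -0.0132]
tcp_rot: [-0.252, 0.664, -0.659, 0.247]
wrist_force: [-8.5, 5.2, 0.6]
gripper_width: 0.003
```

Request:
play_rows --commands '[{"rot":[0,0,0],"dp":[-0.04,0,0.12],"fingers":1},{"rot":[0,0,0],"dp":[-0.04,0,0.12],"fingers":1},{"rot":[0,0,0],"dp":[-0.04,0,0.12],"fingers":1},{"rot":[0,0,0],"dp":[-0.04,0,0.12],"fingers":1}]'

```text
clock: 26.0
ee_pos: [0.5078, -0.0869, -0.0132]
tcp_rot: [-0.253, 0.664, -0.659, 0.247]
wrist_force: [-10.8, 3.5, 3.0]
gripper_width: -0.003
```

Run:
```python
from h import *
s=state()
d=shot('top');r=press(d);print(r,lug(r[0])); x,y,a=r[0]
```

```text
t 26.0 TCP mount mm [-176.3  -98.9] z -13.2 xyaw world -138.6 F [-10.8   3.5   3. ] w -0.0 j [-0.31  0.04  2.01  0.    1.1   0.53]
(array([-89.79075387,   2.40423997,  -1.17857562]), np.float64(166.1483293817794), 150, np.float64(0.8021205638760023)) [[-2.4, 0.6], [-5.2, 0.7]]
```

Request:
play_rows --commands '[{"rot":[0,0,0],"dp":[-0.04,0,0.12],"fingers":1},{"rot":[0,0,0],"dp":[-0.04,0,0.12],"fingers":1},{"rot":[0,0,0],"dp":[-0.04,0,0.12],"fingers":1}]'

```text
clock: 26.35
ee_pos: [0.511, -0.089, -0.0133]
tcp_rot: [-0.253, 0.664, -0.659, 0.247]
wrist_force: [-10.3, 3.5, 2.5]
gripper_width: 0.001
```

Request:
play_rows --commands '[{"rot":[0,0,0],"dp":[-0.05,0,0.11],"fingers":1}]'

```text
clock: 26.45
ee_pos: [0.512, -0.0896, -0.0133]
tcp_rot: [-0.253, 0.664, -0.659, 0.247]
wrist_force: [-10.8, 3.7, 2.9]
gripper_width: -0.001
```

Run:
```python
from h import *
s=state()
d=shot('top');r=press(d);print(r,lug(r[0])); x,y,a=r[0]
```

```text
t 26.45 TCP mount mm [-172.  -101.3] z -13.3 xyaw world -138.6 F [-10.8   3.7   2.9] w -0.0 j [-0.32  0.05  2.   -0.    1.1   0.53]
(array([-88.86847561,   1.95284278,   0.30830466]), np.float64(155.16537107955867), 146, np.float64(0.7560840837726559)) [[-3.2, 2.4], [-2.5, 2.4]]
```

Request:
play_rows --commands '[{"rot":[0,0,0],"dp":[-0.05,0,0.11],"fingers":1}]'

```text
clock: 26.6
ee_pos: [0.5128, -0.0901, -0.0133]
tcp_rot: [-0.253, 0.664, -0.659, 0.246]
wrist_force: [-12.8, 3.7, 3.6]
gripper_width: 0.001
```

Request:
play_rows --commands '[{"rot":[0,0,0],"dp":[-0.05,0,0.11],"fingers":1}]'

```text
clock: 26.7
ee_pos: [0.514, -0.0908, -0.0133]
tcp_rot: [-0.253, 0.664, -0.659, 0.246]
wrist_force: [-11.1, 1.9, 3.5]
gripper_width: 0.0
```

Request:
play_rows --commands '[{"rot":[0,0,0],"dp":[-0.05,0,0.11],"fingers":1}]'

```text
clock: 26.8
ee_pos: [0.515, -0.0914, -0.0133]
tcp_rot: [-0.253, 0.664, -0.659, 0.246]
wrist_force: [-12.3, 1.6, 2.8]
gripper_width: 0.0
```

Run:
```python
from h import *
s=state()
d=shot('top');r=press(d);print(r,lug(r[0])); x,y,a=r[0]
```

```text
t 26.8 TCP mount mm [-168.8 -102.9] z -13.3 xyaw world -138.6 F [-12.3   1.6   2.8] w 0.0 j [-0.32  0.06  1.99 -0.    1.1   0.53]
(array([-88.14928494,   2.08758964,   1.61842224]), np.float64(211.6354805373133), 144, np.float64(0.7766552134535232)) [[-4.2, 4.5], [-0.2, 4.5]]
```

Request:
play_rows --commands '[{"rot":[0,0,0],"dp":[-0.04,0,0.06],"fingers":1}]'

```text
clock: 26.95
ee_pos: [0.5154, -0.0916, -0.0134]
tcp_rot: [-0.254, 0.664, -0.659, 0.246]
wrist_force: [-14.1, 2.3, 5.0]
gripper_width: 0.002
```

Request:
play_rows --commands '[{"rot":[0,0,0],"dp":[-0.04,0,0.06],"fingers":1}]'

```text
clock: 27.05
ee_pos: [0.5161, -0.0919, -0.0133]
tcp_rot: [-0.254, 0.664, -0.659, 0.246]
wrist_force: [-12.9, 0.1, 3.6]
gripper_width: -0.0
```

Request:
play_rows --commands '[{"rot":[0,0,0],"dp":[0.9,0,-0.9],"fingers":1},{"rot":[0,0,0],"dp":[0.9,0,-0.9],"fingers":1},{"rot":[0,0,0],"dp":[-3,0,-3],"fingers":1},{"rot":[0,0,0],"dp":[-3,0,-3],"fingers":1},{"rot":[0,0,0],"dp":[-3,0,-3],"fingers":1},{"rot":[0,0,0],"dp":[-3,0,-3],"fingers":1},{"rot":[0,0,0],"dp":[-2.5,0,-2.5],"fingers":1},{"rot":[0,0,0],"dp":[0,0,0],"fingers":1}]'

```text
clock: 27.85
ee_pos: [0.5099, 0.1165, -0.0105]
tcp_rot: [0.25, -0.661, 0.661, -0.252]
wrist_force: [-0.2, -1.0, 0.5]
gripper_width: -0.004
```

Run:
```python
from h import *
s=state()
d=shot('top','t12.png');r=press(d);print(r,lug(r[0])); x,y,a=r[0]
c=rot(np.deg2rad(a))@np.array([-70,105])+[x,y]; print(c,to(c[0]-16,c[1],-13))
cv2.imwrite('pics/t12c.png',cv2.resize(cv2.imread('pics/t12.png')[150:300,220:400],(720,600),interpolation=cv2.INTER_CUBIC))
```

```text
t 27.85 TCP mount mm [-187.   104.3] z -10.5 xyaw world -138.4 F [-0.2 -1.   0.5] w -0.0 j [0.08 0.05 2.   0.   1.09 0.93]
(array([-87.72022378,   2.72077048,   1.49732281]), np.float64(138.8402119054127), 160, np.float64(0.8982391517358508)) [[-3.6, 4.9], [0.1, 5.0]]
[-160.43999712  105.85580121] [-0.98  0.24  0.52]
```

View pics/t12c.png

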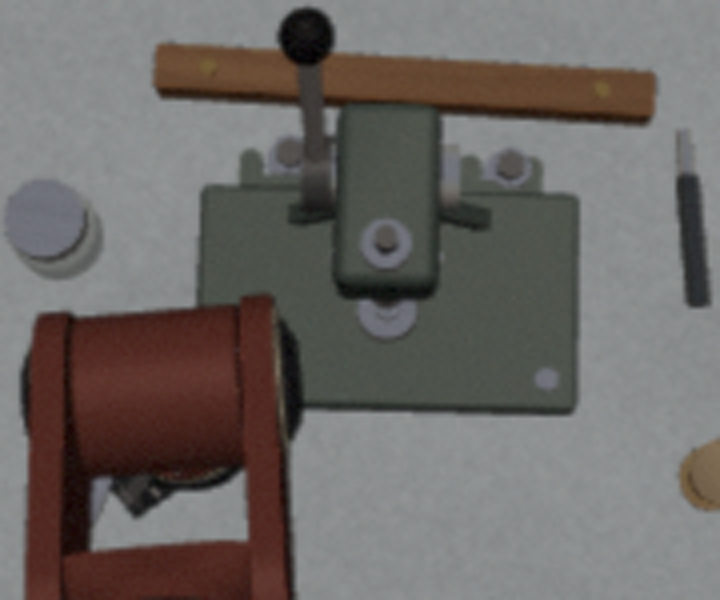

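Request:
play_rows --commands '[{"rot":[0,0,0],"dp":[-0.4,0.15,0.25],"fingers":1},{"rot":[0,0,0],"dp":[-0.35,0.1,0.2],"fingers":1},{"rot":[0,0,0],"dp":[-0.15,0,0.05],"fingers":1},{"rot":[0,0,0],"dp":[-0.07,0,0.07],"fingers":1}]'

```text
clock: 28.3
ee_pos: [0.5206, 0.1146, -0.0135]
tcp_rot: [0.249, -0.662, 0.662, -0.249]
wrist_force: [-0.3, 0.2, -0.6]
gripper_width: 0.002
```

Request:
play_rows --commands '[{"rot":[0,0,0],"dp":[-0.07,0,0.07],"fingers":1},{"rot":[0,0,0],"dp":[-0.07,0,0.07],"fingers":1}]'

```text
clock: 28.5
ee_pos: [0.5219, 0.1149, -0.0136]
tcp_rot: [-0.25, 0.662, -0.662, 0.249]
wrist_force: [-1.6, -1.6, 0.6]
gripper_width: 0.002
```

Request:
play_rows --commands '[{"rot":[0,0,0],"dp":[-0.08,-0.04,0.06],"fingers":1},{"rot":[0,0,0],"dp":[-0.08,-0.05,0.06],"fingers":1}]'

```text
clock: 28.7
ee_pos: [0.5222, 0.115, -0.0135]
tcp_rot: [-0.251, 0.662, -0.661, 0.248]
wrist_force: [-6.7, -2.5, 0.1]
gripper_width: 0.0
```

Request:
play_rows --commands '[{"rot":[0,0,0],"dp":[-0.08,-0.05,0.06],"fingers":1},{"rot":[0,0,0],"dp":[-0.08,-0.05,0.06],"fingers":1}]'

```text
clock: 28.9
ee_pos: [0.5223, 0.115, -0.0135]
tcp_rot: [-0.253, 0.662, -0.661, 0.247]
wrist_force: [-9.4, -3.0, 0.2]
gripper_width: 0.001
```

Request:
play_rows --commands '[{"rot":[0,0,0],"dp":[-0.08,-0.02,0.06],"fingers":1},{"rot":[0,0,0],"dp":[-0.08,-0.02,0.06],"fingers":1}]'

```text
clock: 29.1
ee_pos: [0.5228, 0.1151, -0.0136]
tcp_rot: [-0.254, 0.662, -0.661, 0.246]
wrist_force: [-11.9, -1.8, 2.2]
gripper_width: 0.005
```

Run:
```python
from h import *
s=state()
d=shot('top');r=press(d);print(r,lug(r[0])); x,y,a=r[0]
```

```text
t 29.1 TCP mount mm [-174.   103.7] z -13.6 xyaw world -138.6 F [-11.9  -1.8   2.2] w 0.0 j [ 0.08  0.09  1.96 -0.    1.1   0.93]
(array([-87.72746103,   2.79833085,   1.23924148]), np.float64(131.81398634799453), 151, np.float64(0.8133934555288533)) [[-3.3, 4.6], [-0.2, 4.7]]
```

Request:
play_rows --commands '[{"rot":[0,0,0],"dp":[-0.09,0,0.05],"fingers":1},{"rot":[0,0,0],"dp":[-0.09,0,0.05],"fingers":1}]'

```text
clock: 29.35
ee_pos: [0.5245, 0.1159, -0.0136]
tcp_rot: [-0.254, 0.663, -0.66, 0.245]
wrist_force: [-14.1, -1.8, 2.9]
gripper_width: -0.005
```

Request:
play_rows --commands '[{"rot":[0,0,0],"dp":[-0.09,0,0.05],"fingers":1}]'

```text
clock: 29.45
ee_pos: [0.5254, 0.1162, -0.0137]
tcp_rot: [-0.254, 0.663, -0.66, 0.245]
wrist_force: [-13.3, -2.6, 3.0]
gripper_width: -0.005
```

Request:
play_rows --commands '[{"rot":[0,0,0],"dp":[-0.09,0,0.05],"fingers":1}]'

```text
clock: 29.55
ee_pos: [0.5262, 0.1167, -0.0137]
tcp_rot: [-0.254, 0.663, -0.66, 0.245]
wrist_force: [-14.6, -0.9, 4.4]
gripper_width: 0.0
```

Run:
```python
from h import *
s=state()
d=shot('top');r=press(d);print(r,lug(r[0])); x,y,a=r[0]
```

```text
t 29.55 TCP mount mm [-170.8  105.4] z -13.7 xyaw world -138.6 F [-14.6  -0.9   4.4] w 0.0 j [0.08 0.1  1.95 0.   1.1  0.93]
(array([-86.85698403,   3.05776174,   0.21381769]), np.float64(274.164920494249), 154, np.float64(0.792046335703084)) [[-1.1, 3.4], [-0.6, 3.4]]
```

Request:
play_rows --commands '[{"rot":[0,0,0],"dp":[-0.08,-0.03,0.05],"fingers":1}]'

```text
clock: 29.7
ee_pos: [0.5268, 0.1169, -0.0136]
tcp_rot: [-0.255, 0.663, -0.66, 0.245]
wrist_force: [-13.2, 1.1, 2.2]
gripper_width: 0.002
```

Request:
play_rows --commands '[{"rot":[0,0,0],"dp":[-0.08,-0.03,0.05],"fingers":1}]'

```text
clock: 29.8
ee_pos: [0.5278, 0.1173, -0.0134]
tcp_rot: [-0.254, 0.663, -0.66, 0.245]
wrist_force: [-12.5, 0.4, 0.2]
gripper_width: -0.001
```

Run:
```python
from h import *
s=state()
d=shot('top');r=press(d);print(r,lug(r[0])); x,y,a=r[0]
```

```text
t 29.8 TCP mount mm [-169.2  106.2] z -13.4 xyaw world -138.6 F [-12.5   0.4   0.2] w -0.0 j [0.08 0.1  1.95 0.   1.1  0.93]
(array([-86.19326458,   3.14543642,  -0.44088337]), np.float64(169.79697007742797), 151, np.float64(0.7533101839901235)) [[0.3, 2.5], [-0.7, 2.5]]
```

Request:
play_rows --commands '[{"rot":[0,0,0],"dp":[-0.08,-0.01,0.05],"fingers":1}]'

```text
clock: 29.95
ee_pos: [0.5283, 0.1175, -0.0135]
tcp_rot: [-0.255, 0.663, -0.66, 0.245]
wrist_force: [-13.1, 1.5, 1.8]
gripper_width: -0.0
```

Request:
play_rows --commands '[{"rot":[0,0,0],"dp":[-0.08,-0.01,0.05],"fingers":1}]'

```text
clock: 30.05
ee_pos: [0.5293, 0.1178, -0.0135]
tcp_rot: [-0.255, 0.664, -0.659, 0.245]
wrist_force: [-13.1, 1.7, 1.1]
gripper_width: 0.0
```

Request:
play_rows --commands '[{"rot":[0,0,0],"dp":[-0.05,-0.01,0.04],"fingers":1}]'

```text
clock: 30.15
ee_pos: [0.5295, 0.1179, -0.0135]
tcp_rot: [-0.255, 0.664, -0.659, 0.245]
wrist_force: [-15.1, 1.7, 2.3]
gripper_width: -0.005
```

Request:
play_rows --commands '[{"rot":[0,0,0],"dp":[-0.05,-0.02,0.04],"fingers":1}]'

```text
clock: 30.25
ee_pos: [0.5295, 0.1179, -0.0135]
tcp_rot: [-0.255, 0.664, -0.659, 0.244]
wrist_force: [-15.9, 2.1, 3.1]
gripper_width: 0.005
```

Request:
play_rows --commands '[{"rot":[0,0,0],"dp":[-0.05,-0.02,0.04],"fingers":1}]'

```text
clock: 30.35
ee_pos: [0.5296, 0.1179, -0.0135]
tcp_rot: [-0.256, 0.664, -0.659, 0.244]
wrist_force: [-17.6, -0.3, 3.4]
gripper_width: 0.001
```

Run:
```python
from h import *
s=state()
d=shot('top');r=press(d);print(r,lug(r[0])); x,y,a=r[0]
```

```text
t 30.35 TCP mount mm [-167.5  106.9] z -13.5 xyaw world -138.6 F [-17.6  -0.3   3.4] w 0.0 j [0.08 0.11 1.94 0.   1.11 0.93]
(array([-85.46825166,   3.31293401,  -1.20498913]), np.float64(341.66048035495686), 157, np.float64(0.8305041054542954)) [[2.0, 1.5], [-1.0, 1.5]]
```

Request:
play_rows --commands '[{"rot":[0,0,0],"dp":[0.9,0,-0.9],"fingers":1},{"rot":[0,0,0],"dp":[0.9,0,-0.9],"fingers":1},{"rot":[0,0,0],"dp":[3,0,3],"fingers":1},{"rot":[0,0,0],"dp":[3,0,3],"fingers":1},{"rot":[0,0,0],"dp":[3,0,3],"fingers":1},{"rot":[0,0,0],"dp":[3,0,3],"fingers":1},{"rot":[0,0,0],"dp":[2.6,0,2.6],"fingers":1},{"rot":[0,0,0],"dp":[0,0,0],"fingers":1}]'

```text
clock: 31.2
ee_pos: [0.5003, -0.0909, -0.0085]
tcp_rot: [0.247, -0.661, 0.663, -0.249]
wrist_force: [0.5, -0.0, 0.9]
gripper_width: 0.0
```

Run:
```python
from h import *
s=state()
d=shot('top');r=press(d);print(r,lug(r[0])); x,y,a=r[0]
c=rot(np.deg2rad(a))@np.array([-70,-105])+[x,y]; print(c,to(c[0]-16,c[1],-13))
```

```text
t 31.2 TCP mount mm [-183.5 -103.4] z -8.5 xyaw world -138.9 F [ 0.5 -0.   0.9] w 0.0 j [-0.33  0.01  2.04 -0.    1.09  0.53]
(array([-85.88879796,   2.21393598,  -0.72483068]), np.float64(262.8568963481777), 154, np.float64(0.7921299634465484)) [[1.0, 1.1], [-0.8, 1.1]]
[-157.21148281 -101.89213793] [-0.73  0.42  0.78]
```

Request:
play_rows --commands '[{"rot":[0,0,0],"dp":[-0.3,0.2,0.3],"fingers":1},{"rot":[0,0,0],"dp":[-0.25,0.15,0.3],"fingers":1},{"rot":[0,0,0],"dp":[-0.1,0.05,0.1],"fingers":1},{"rot":[0,0,0],"dp":[-0.07,0,0.07],"fingers":1}]'

```text
clock: 31.65
ee_pos: [0.51, -0.0872, -0.0141]
tcp_rot: [-0.25, 0.661, -0.661, 0.25]
wrist_force: [0.2, -0.2, -0.4]
gripper_width: 0.002
```

Request:
play_rows --commands '[{"rot":[0,0,0],"dp":[-0.07,0,0.07],"fingers":1},{"rot":[0,0,0],"dp":[-0.07,0,0.07],"fingers":1}]'

```text
clock: 31.85
ee_pos: [0.5119, -0.0879, -0.0139]
tcp_rot: [-0.25, 0.661, -0.661, 0.25]
wrist_force: [0.8, 0.2, 0.5]
gripper_width: 0.005
```

Request:
play_rows --commands '[{"rot":[0,0,0],"dp":[-0.06,-0.04,0.08],"fingers":1},{"rot":[0,0,0],"dp":[-0.06,-0.05,0.08],"fingers":1}]'

```text
clock: 32.05
ee_pos: [0.5127, -0.0882, -0.0136]
tcp_rot: [-0.25, 0.662, -0.661, 0.249]
wrist_force: [-3.0, 1.1, -1.1]
gripper_width: -0.0
```

Request:
play_rows --commands '[{"rot":[0,0,0],"dp":[-0.06,-0.05,0.08],"fingers":1},{"rot":[0,0,0],"dp":[-0.06,-0.05,0.08],"fingers":1}]'

```text
clock: 32.25
ee_pos: [0.513, -0.0882, -0.0136]
tcp_rot: [-0.252, 0.663, -0.66, 0.248]
wrist_force: [-6.2, 1.9, -2.5]
gripper_width: -0.0
```

Request:
play_rows --commands '[{"rot":[0,0,0],"dp":[-0.05,-0.03,0.09],"fingers":1}]'

```text
clock: 32.35
ee_pos: [0.5131, -0.0882, -0.0136]
tcp_rot: [-0.252, 0.663, -0.66, 0.247]
wrist_force: [-8.5, 2.6, -1.6]
gripper_width: -0.001
```

Request:
play_rows --commands '[{"rot":[0,0,0],"dp":[-0.06,0,0.08],"fingers":1}]'

```text
clock: 32.45
ee_pos: [0.5134, -0.0883, -0.0138]
tcp_rot: [-0.253, 0.664, -0.659, 0.247]
wrist_force: [-10.6, 3.3, 1.2]
gripper_width: 0.003
```

Request:
play_rows --commands '[{"rot":[0,0,0],"dp":[-0.06,0,0.08],"fingers":1}]'

```text
clock: 32.55
ee_pos: [0.5139, -0.0886, -0.0139]
tcp_rot: [-0.253, 0.664, -0.659, 0.247]
wrist_force: [-12.2, 1.6, 1.7]
gripper_width: 0.004
```

Request:
play_rows --commands '[{"rot":[0,0,0],"dp":[-0.06,0,0.08],"fingers":1}]'

```text
clock: 32.65
ee_pos: [0.5147, -0.089, -0.0139]
tcp_rot: [-0.253, 0.664, -0.659, 0.246]
wrist_force: [-12.3, 0.6, 1.9]
gripper_width: -0.007
```

Request:
play_rows --commands '[{"rot":[0,0,0],"dp":[-0.06,0,0.08],"fingers":1}]'

```text
clock: 32.75
ee_pos: [0.5155, -0.0894, -0.0139]
tcp_rot: [-0.254, 0.664, -0.659, 0.246]
wrist_force: [-12.2, 0.3, 2.2]
gripper_width: -0.001
```

Request:
play_rows --commands '[{"rot":[0,0,0],"dp":[-0.06,0,0.08],"fingers":1}]'

```text
clock: 32.85
ee_pos: [0.5161, -0.0897, -0.0139]
tcp_rot: [-0.254, 0.664, -0.659, 0.246]
wrist_force: [-16.5, 0.3, 4.0]
gripper_width: -0.005
```

Request:
play_rows --commands '[{"rot":[0,0,0],"dp":[-0.05,0,0.06],"fingers":1}]'

```text
clock: 32.95
ee_pos: [0.5161, -0.0897, -0.0141]
tcp_rot: [-0.255, 0.664, -0.659, 0.245]
wrist_force: [-16.9, 0.3, 6.1]
gripper_width: -0.002
```

Request:
play_rows --commands '[{"rot":[0,0,0],"dp":[-0.05,0,0.06],"fingers":1}]'

```text
clock: 33.05
ee_pos: [0.5162, -0.0898, -0.0141]
tcp_rot: [-0.255, 0.664, -0.659, 0.245]
wrist_force: [-20.0, 1.6, 8.5]
gripper_width: 0.0
```

Run:
```python
from h import *
s=state()
d=shot('top');r=press(d);print(r,lug(r[0])); x,y,a=r[0]
```

```text
t 33.05 TCP mount mm [-167.8 -101.2] z -14.1 xyaw world -138.6 F [-20.    1.6   8.5] w 0.0 j [-0.31  0.07  1.99 -0.    1.1   0.54]
(array([-84.56189142,   2.153779  ,   0.74710468]), np.float64(207.78695097009728), 143, np.float64(0.8123998920500384)) [[0.5, 3.3], [2.3, 3.3]]
```

Request:
play_rows --commands '[{"rot":[0,0,0],"dp":[0.9,-0.1,-0.9],"fingers":1},{"rot":[0,0,0],"dp":[0.8,0,-0.8],"fingers":1},{"rot":[0,0,0],"dp":[-3,0,-3],"fingers":1},{"rot":[0,0,0],"dp":[-3,0,-3],"fingers":1},{"rot":[0,0,0],"dp":[-3,0,-3],"fingers":1},{"rot":[0,0,0],"dp":[-3,0,-3],"fingers":1},{"rot":[0,0,0],"dp":[-2.6,0,-2.6],"fingers":1},{"rot":[0,0,0],"dp":[0,0,0],"fingers":1}]'

```text
clock: 33.9
ee_pos: [0.5131, 0.1205, -0.0097]
tcp_rot: [-0.25, 0.661, -0.661, 0.252]
wrist_force: [-0.6, -0.4, 0.4]
gripper_width: -0.0
```

Run:
```python
from h import *
s=state()
d=shot('top');r=press(d);print(r,lug(r[0])); x,y,a=r[0]
c=rot(np.deg2rad(a))@np.array([-70,105])+[x,y]; print(c,to(c[0]-16,c[1],-13))
```

```text
t 33.9 TCP mount mm [-184.   108.4] z -9.7 xyaw world -138.4 F [-0.6 -0.4  0.4] w -0.0 j [0.09 0.05 1.99 0.   1.09 0.93]
(array([-8.49212452e+01,  3.06194630e+00,  5.77210100e-02]), np.float64(213.7296761554496), 159, np.float64(0.794330462143094)) [[1.0, 3.1], [1.1, 3.1]]
[-155.02698895  107.99137351] [-1.02  0.31  0.83]
```

Request:
play_rows --commands '[{"rot":[0,0,0],"dp":[-0.4,0.15,0.35],"fingers":1},{"rot":[0,0,0],"dp":[-0.35,0.1,0.25],"fingers":1},{"rot":[0,0,0],"dp":[-0.18,0.05,0.16],"fingers":1},{"rot":[0,0,0],"dp":[-0.07,0,0.07],"fingers":1}]'

```text
clock: 34.35
ee_pos: [0.5257, 0.1164, -0.0138]
tcp_rot: [0.249, -0.662, 0.662, -0.249]
wrist_force: [0.2, 0.3, -0.1]
gripper_width: -0.001
```

Request:
play_rows --commands '[{"rot":[0,0,0],"dp":[-0.07,-0.02,0.07],"fingers":1},{"rot":[0,0,0],"dp":[-0.07,-0.04,0.07],"fingers":1}]'

```text
clock: 34.55
ee_pos: [0.5272, 0.1168, -0.0132]
tcp_rot: [-0.25, 0.662, -0.662, 0.249]
wrist_force: [-0.7, 0.2, 0.7]
gripper_width: 0.001
```

Request:
play_rows --commands '[{"rot":[0,0,0],"dp":[-0.08,-0.05,0.06],"fingers":1},{"rot":[0,0,0],"dp":[-0.08,-0.05,0.06],"fingers":1}]'

```text
clock: 34.75
ee_pos: [0.528, 0.1171, -0.0127]
tcp_rot: [-0.251, 0.662, -0.661, 0.249]
wrist_force: [-3.4, -1.1, -1.4]
gripper_width: -0.0
```

Request:
play_rows --commands '[{"rot":[0,0,0],"dp":[-0.08,-0.05,0.06],"fingers":1},{"rot":[0,0,0],"dp":[-0.08,-0.02,0.06],"fingers":1}]'

```text
clock: 34.95
ee_pos: [0.5283, 0.1171, -0.0129]
tcp_rot: [-0.252, 0.662, -0.661, 0.247]
wrist_force: [-7.8, -2.6, -1.2]
gripper_width: -0.003
```

Request:
play_rows --commands '[{"rot":[0,0,0],"dp":[-0.08,-0.02,0.06],"fingers":1}]'

```text
clock: 35.05
ee_pos: [0.5284, 0.1171, -0.013]
tcp_rot: [-0.253, 0.662, -0.661, 0.247]
wrist_force: [-9.7, -2.8, 1.3]
gripper_width: 0.002
```

Request:
play_rows --commands '[{"rot":[0,0,0],"dp":[-0.08,0,0.06],"fingers":1}]'

```text
clock: 35.15
ee_pos: [0.5286, 0.1171, -0.0131]
tcp_rot: [-0.254, 0.662, -0.661, 0.246]
wrist_force: [-12.9, -2.4, 4.1]
gripper_width: 0.0
```

Request:
play_rows --commands '[{"rot":[0,0,0],"dp":[-0.07,0,0.06],"fingers":1}]'

```text
clock: 35.25
ee_pos: [0.529, 0.1173, -0.0132]
tcp_rot: [-0.254, 0.663, -0.66, 0.246]
wrist_force: [-13.4, -1.5, 3.6]
gripper_width: -0.0
```

Request:
play_rows --commands '[{"rot":[0,0,0],"dp":[-0.06,-0.02,0.05],"fingers":1}]'

```text
clock: 35.35
ee_pos: [0.5291, 0.1173, -0.0132]
tcp_rot: [-0.254, 0.663, -0.66, 0.245]
wrist_force: [-15.4, -2.2, 4.7]
gripper_width: -0.001
```

Request:
play_rows --commands '[{"rot":[0,0,0],"dp":[-0.06,-0.04,0.05],"fingers":1}]'

```text
clock: 35.45
ee_pos: [0.5292, 0.1173, -0.0131]
tcp_rot: [-0.255, 0.663, -0.66, 0.245]
wrist_force: [-16.2, -2.3, 4.0]
gripper_width: 0.004
```

Request:
play_rows --commands '[{"rot":[0,0,0],"dp":[-0.05,-0.02,0.05],"fingers":1}]'

```text
clock: 35.55
ee_pos: [0.5292, 0.1173, -0.0131]
tcp_rot: [-0.256, 0.663, -0.66, 0.244]
wrist_force: [-17.7, -2.1, 5.7]
gripper_width: -0.003
```

Run:
```python
from h import *
s=state()
d=shot('top');r=press(d);print(r,lug(r[0])); x,y,a=r[0]
```

```text
t 35.55 TCP mount mm [-167.8  106.3] z -13.1 xyaw world -138.6 F [-17.7  -2.1   5.7] w -0.0 j [ 0.08  0.11  1.94 -0.    1.11  0.93]
(array([-84.79200663,   3.21310538,  -0.14918638]), np.float64(280.01837258762936), 156, np.float64(0.788275443331635)) [[1.4, 3.0], [1.0, 3.0]]
```

Request:
play_rows --commands '[{"rot":[0,0,0],"dp":[0.9,0,-0.9],"fingers":1},{"rot":[0,0,0],"dp":[0.8,0,-0.8],"fingers":1},{"rot":[0,0,0],"dp":[3,0,3],"fingers":1},{"rot":[0,0,0],"dp":[3,0,3],"fingers":1},{"rot":[0,0,0],"dp":[3,0,3],"fingers":1},{"rot":[0,0,0],"dp":[3,0,3],"fingers":1},{"rot":[0,0,0],"dp":[2.6,0,2.6],"fingers":1},{"rot":[0,0,0],"dp":[0,0,0],"fingers":1}]'

```text
clock: 36.4
ee_pos: [0.5004, -0.0906, -0.009]
tcp_rot: [0.247, -0.661, 0.663, -0.249]
wrist_force: [0.4, 0.8, 0.8]
gripper_width: -0.001
```

Run:
```python
from h import *
s=state();print(to(-172,-102,-13))
d=shot('top');r=press(d);print(r,lug(r[0])); x,y,a=r[0]
```

```text
t 36.4 TCP mount mm [-183.5 -103.1] z -9.0 xyaw world -138.9 F [0.4 0.8 0.8] w -0.0 j [-0.33  0.01  2.04 -0.    1.09  0.53]
[-0.89  0.41  0.73]
(array([-84.51967132,   2.27397849,   0.23976738]), np.float64(269.2286661403534), 151, np.float64(0.8596256562005777)) [[1.2, 2.6], [1.8, 2.6]]
```

Request:
play_rows --commands '[{"rot":[0,0,0],"dp":[-0.4,0.2,0.35],"fingers":1},{"rot":[0,0,0],"dp":[-0.3,0.15,0.3],"fingers":1},{"rot":[0,0,0],"dp":[-0.12,0,0.1],"fingers":1},{"rot":[0,0,0],"dp":[-0.07,0,0.07],"fingers":1}]'

```text
clock: 36.85
ee_pos: [0.5117, -0.0862, -0.0141]
tcp_rot: [-0.25, 0.661, -0.661, 0.25]
wrist_force: [-1.3, -0.3, -0.5]
gripper_width: 0.001
```

Request:
play_rows --commands '[{"rot":[0,0,0],"dp":[-0.07,-0.02,0.07],"fingers":1},{"rot":[0,0,0],"dp":[-0.07,-0.04,0.07],"fingers":1}]'

```text
clock: 37.05
ee_pos: [0.5134, -0.0869, -0.0134]
tcp_rot: [-0.25, 0.661, -0.661, 0.25]
wrist_force: [-0.7, 0.5, -0.3]
gripper_width: -0.0
```

Request:
play_rows --commands '[{"rot":[0,0,0],"dp":[-0.07,-0.05,0.07],"fingers":1},{"rot":[0,0,0],"dp":[-0.06,-0.05,0.08],"fingers":1}]'

```text
clock: 37.25
ee_pos: [0.5153, -0.0875, -0.0123]
tcp_rot: [-0.25, 0.662, -0.661, 0.25]
wrist_force: [-0.8, -0.0, -1.2]
gripper_width: 0.001
```

Request:
play_rows --commands '[{"rot":[0,0,0],"dp":[-0.06,-0.03,0.08],"fingers":1},{"rot":[0,0,0],"dp":[-0.06,-0.02,0.08],"fingers":1}]'

```text
clock: 37.45
ee_pos: [0.5159, -0.0876, -0.0125]
tcp_rot: [-0.251, 0.662, -0.661, 0.249]
wrist_force: [-5.3, 1.7, 0.1]
gripper_width: -0.0
```

Request:
play_rows --commands '[{"rot":[0,0,0],"dp":[-0.07,-0.03,0.08],"fingers":1},{"rot":[0,0,0],"dp":[-0.07,-0.02,0.08],"fingers":1}]'

```text
clock: 37.65
ee_pos: [0.5161, -0.0875, -0.0126]
tcp_rot: [-0.252, 0.663, -0.66, 0.247]
wrist_force: [-10.8, 0.7, 3.7]
gripper_width: -0.001
```

Request:
play_rows --commands '[{"rot":[0,0,0],"dp":[-0.07,-0.03,0.08],"fingers":1},{"rot":[0,0,0],"dp":[-0.07,-0.03,0.08],"fingers":1}]'

```text
clock: 37.85
ee_pos: [0.5163, -0.0876, -0.0126]
tcp_rot: [-0.254, 0.664, -0.659, 0.246]
wrist_force: [-15.2, 1.1, 5.8]
gripper_width: 0.002
```

Request:
play_rows --commands '[{"rot":[0,0,0],"dp":[-0.06,-0.03,0.07],"fingers":1}]'

```text
clock: 37.95
ee_pos: [0.5164, -0.0876, -0.0126]
tcp_rot: [-0.254, 0.664, -0.659, 0.245]
wrist_force: [-16.3, 0.3, 6.6]
gripper_width: -0.001
```

Request:
play_rows --commands '[{"rot":[0,0,0],"dp":[0.9,0,-0.9],"fingers":1},{"rot":[0,0,0],"dp":[1.5,-1,-1.5],"fingers":1},{"rot":[0,0,0],"dp":[1.5,-3,-1.5],"fingers":1},{"rot":[0,0,0],"dp":[-3,-3,-3],"fingers":1},{"rot":[0,0,0],"dp":[-3,0,-3],"fingers":1},{"rot":[0,0,0],"dp":[0,0,0],"fingers":1}]'

```text
clock: 38.55
ee_pos: [0.4742, 0.001, 0.0604]
tcp_rot: [0.249, -0.661, 0.661, -0.253]
wrist_force: [0.9, -0.8, -1.3]
gripper_width: -0.002
```

```bash
cat >> h.py <<'E'
def latch(d):
    W=cloud(d);M=(W[...,:2]-MO)@rot(MY)*1000;Z=W[...,2]*1000
    k=(Z>40)&(Z<56)&(M[...,0]<-160)&(M[...,0]>-290)&(M[...,1]>40)&(M[...,1]<260)
    n,l,st,c=cv2.connectedComponentsWithStats(k.astype(np.uint8))
    for i in range(1,n):
        if st[i,4]>5: print('knob?',st[i].tolist(),M[l==i].mean(0).round(1),M[l==i].min(0).round(1),M[l==i].max(0).round(1))
    b=(Z>13)&(Z<25)&(M[...,0]<-150)&(M[...,0]>-290)&(M[...,1]>40)&(M[...,1]<260)
    n,l,st,c=cv2.connectedComponentsWithStats(b.astype(np.uint8))
    for i in range(1,n):
        if st[i,4]>40: print('bar?',st[i].tolist(),M[l==i].mean(0).round(1),cv2.minAreaRect(M[l==i].astype(np.float32)))
    for q in('latch_knob','latch_pivot'):
        for x in arm.tip_of('top',q)[:2]: 
            p=w(d,x['xyz']); print(q,(rot(MY).T@(p[:2]-MO)*1000).round(1),round(p[2],3),round(x['p'],2))
E
python3 - <<'E'
from h import *
s=state()
d=shot('top','t13.png');r=press(d);print(r,lug(r[0]));latch(d)
cv2.imwrite('pics/t13c.png',cv2.resize(cv2.imread('pics/t13.png')[150:320,200:400],(706,600),interpolation=cv2.INTER_CUBIC))
E
```

```text
t 38.55 TCP mount mm [-215.4  -13.3] z 60.4 xyaw world -138.4 F [ 0.9 -0.8 -1.3] w -0.0 j [-0.16 -0.19  2.09  0.    1.24  0.69]
(array([-84.32477187,   2.67291625,   0.36664632]), np.float64(269.93181682322074), 136, np.float64(0.8904826153260146)) [[1.2, 3.2], [2.1, 3.2]]
knob? [231, 281, 7, 7, 35] [-250.   191.7] [-257.5  185. ] [-243.  201.]
bar? [229, 248, 27, 47, 397] [-217.9  180.4] ((-216.78616333007812, 179.922119140625), (29.56543731689453, 123.35991668701172), 73.32183074951172)
latch_knob [-249.3  193.2] 0.032 0.72
latch_pivot [-168.5  162.9] 0.016 0.9
latch_pivot [-10.8  74.1] 0.013 0.45
```

View pics/t13c.png

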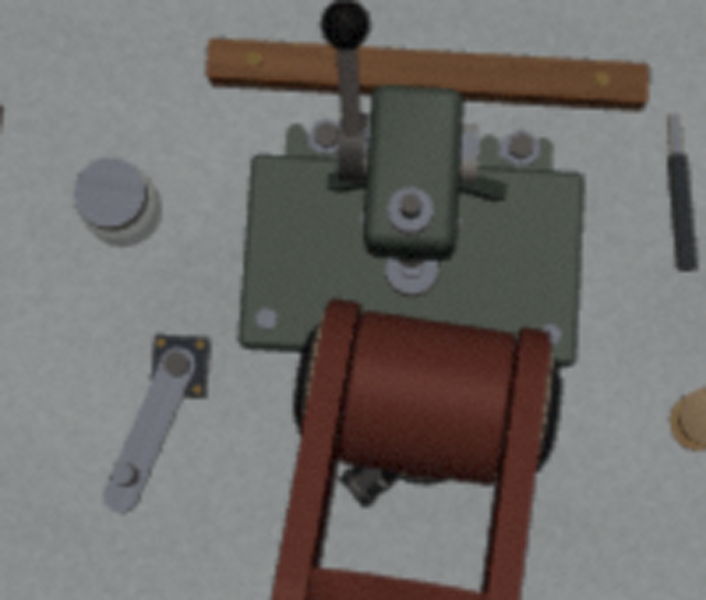

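Run:
```python
from h import *
print(to(-239,222,60),vec(0,0,-58))
P=np.array([-169.,164.])
def T(th,off):
    a=np.deg2rad(180+th);u=np.array([np.cos(a),np.sin(a)]);t=np.array([-u[1],u[0]]);return P+85*u-off*t
pts=[T(-19,31),T(-19,24)]+[T(t,21) for t in range(-11,92,8)]
for a,b in zip(pts,pts[1:]): print(b.round(1),vec(*(b-a)).round(2))
```

```text
[-15.28  -0.16 -18.46] [0.  5.8 0. ]
[-241.6  214.4] [0.63 0.   0.31]
[-248.4  200.8] [1.44 0.   0.47]
[-252.8  189.4] [1.12 0.   0.5 ]
[-255.5  177.5] [1.03 0.   0.65]
[-256.5  165.3] [0.93 0.   0.79]
[-255.9  153.1] [0.82 0.   0.91]
[-253.5  141.2] [0.68 0.   1.01]
[-249.5  129.6] [0.53 0.   1.1 ]
[-244.   118.7] [0.38 0.   1.16]
[-236.9  108.8] [0.21 0.   1.2 ]
[-228.6   99.8] [0.04 0.   1.22]
[-219.1   92.2] [-0.13  0.    1.22]
[-208.6   85.9] [-0.3   0.    1.18]
[-197.3   81.2] [-0.46  0.    1.13]
```

Request:
play_rows --commands '[{"rot":[0,0,0],"dp":[-2.5,0,-3.1],"fingers":1},{"rot":[0,0,0],"dp":[-2.5,0,-3.1],"fingers":1},{"rot":[0,0,0],"dp":[-2.5,0,-3.1],"fingers":1},{"rot":[0,0,0],"dp":[-2.6,0,-3.1],"fingers":1},{"rot":[0,0,0],"dp":[-2.6,0,-3.1],"fingers":1},{"rot":[0,0,0],"dp":[-2.6,0,-3.0],"fingers":1},{"rot":[0,0,0],"dp":[0,0,0],"fingers":1}]'

```text
clock: 39.4
ee_pos: [0.4655, 0.2403, 0.0582]
tcp_rot: [-0.251, 0.661, -0.661, 0.251]
wrist_force: [-0.1, 0.2, 0.2]
gripper_width: 0.002
```

Run:
```python
from h import *
state();print(to(-239,222,2))
shot('side','s14.png');cv2.imwrite('pics/s14c.png',cv2.resize(cv2.imread('pics/s14.png')[130:280,220:400],(720,600),interpolation=cv2.INTER_CUBIC))
```

```text
t 39.4 TCP mount mm [-239.1  225.1] z 58.2 xyaw world -138.5 F [-0.1  0.2  0.2] w 0.0 j [ 0.33 -0.05  1.97  0.    1.22  1.18]
[0.21 5.62 0.23]
```

View pics/s14c.png

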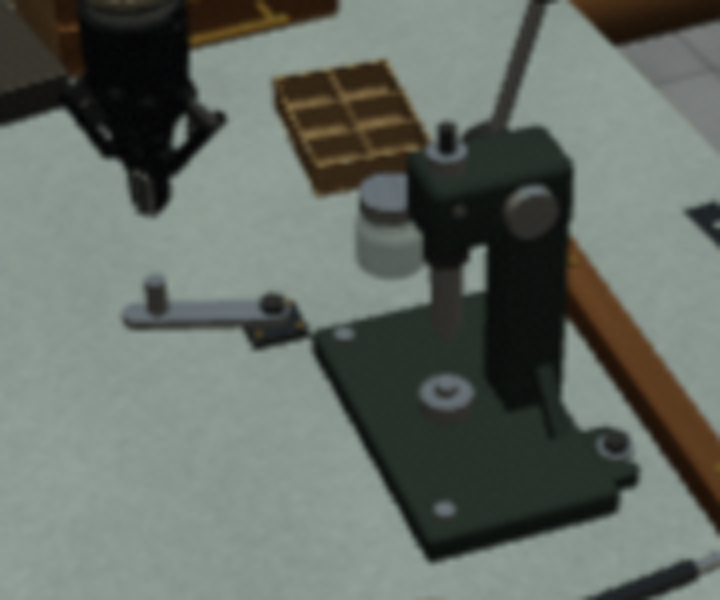

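Gripper is beyond the knob (knob at crop (153,290)). Lower and sweep.

Request:
play_rows --commands '[{"rot":[0,0,0],"dp":[0.1,3,0.1],"fingers":1},{"rot":[0,0,0],"dp":[0.1,2.5,0.1],"fingers":1},{"rot":[0,0,0],"dp":[0,0,0],"fingers":1},{"rot":[0,0,0],"dp":[0.6,0,0.3],"fingers":1},{"rot":[0,0,0],"dp":[0.7,0,0.25],"fingers":1},{"rot":[0,0,0],"dp":[0.7,0,0.25],"fingers":1}]'

```text
clock: 40.05
ee_pos: [0.457, 0.2155, 0.0053]
tcp_rot: [0.248, -0.661, 0.662, -0.251]
wrist_force: [2.6, 0.4, -0.5]
gripper_width: 0.001
```

Run:
```python
from h import *
state();d=shot('side');tips(d)
```

```text
t 40.05 TCP mount mm [-246.   199.7] z 5.3 xyaw world -138.7 F [ 2.6  0.4 -0.5] w 0.0 j [ 0.29 -0.02  2.04 -0.    1.12  1.14]
10 5 [-268.  170.] [-246.  178.]
15 26 [-267.  169.] [-225.  194.]
20 24 [-269.  172.] [-226.  189.]
25 4 [-259.  175.] [-255.  181.]
30 8 [-256.  169.] [-247.  177.]
35 5 [-258.  169.] [-247.  176.]
40 15 [-259.  170.] [-233.  206.]
45 24 [-259.  171.] [-230.  202.]
50 15 [-259.  170.] [-235.  207.]
55 16 [-258.  177.] [-230.  203.]
60 15 [-258.  183.] [-231.  206.]
65 15 [-257.  182.] [-237.  196.]
70 6 [-256.  186.] [-240.  201.]
75 18 [-264.  172.] [-232.  208.]
```

Request:
play_rows --commands '[{"rot":[0,0,0],"dp":[1.1,0,0.5],"fingers":1},{"rot":[0,0,0],"dp":[1.03,0,0.65],"fingers":1},{"rot":[0,0,0],"dp":[0.93,0,0.8],"fingers":1},{"rot":[0,0,0],"dp":[0.82,0,0.9],"fingers":1}]'

```text
clock: 40.5
ee_pos: [0.446, 0.1683, 0.0046]
tcp_rot: [0.249, -0.662, 0.662, -0.251]
wrist_force: [1.7, 2.5, 0.5]
gripper_width: -0.002
```

Run:
```python
from h import *
state();d=shot('top','t15.png');latch(d)
shot('side','s15.png');cv2.imwrite('pics/s15c.png',cv2.resize(cv2.imread('pics/s15.png')[130:280,220:400],(720,600),interpolation=cv2.INTER_CUBIC))
```

```text
t 40.5 TCP mount mm [-254.1  152. ] z 4.6 xyaw world -138.6 F [1.7 2.5 0.5] w -0.0 j [ 0.2  -0.09  2.11  0.    1.12  1.05]
latch_pivot [-171.  165.] 0.016 0.73
latch_pivot [-154.   122.6] 0.014 0.42
```

View pics/s15c.png

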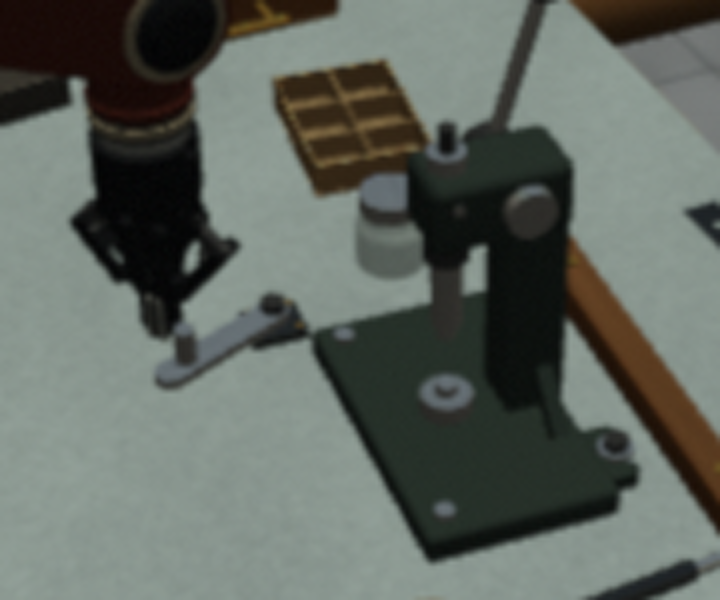

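Request:
play_rows --commands '[{"rot":[0,0,0],"dp":[0.68,0,1.0],"fingers":1},{"rot":[0,0,0],"dp":[0.53,0,1.1],"fingers":1},{"rot":[0,0,0],"dp":[0.38,0,1.16],"fingers":1},{"rot":[0,0,0],"dp":[0.21,0,1.2],"fingers":1},{"rot":[0,0,0],"dp":[0.04,0,1.2],"fingers":1},{"rot":[0,0,0],"dp":[-0.13,0,1.2],"fingers":1},{"rot":[0,0,0],"dp":[0,0,0],"fingers":1}]'

```text
clock: 41.4
ee_pos: [0.479, 0.1045, 0.0037]
tcp_rot: [0.249, -0.661, 0.662, -0.249]
wrist_force: [0.9, -0.2, -0.0]
gripper_width: -0.002
```

Run:
```python
from h import *
state();d=shot('side','s16.png');cv2.imwrite('pics/s16c.png',cv2.resize(cv2.imread('pics/s16.png')[130:280,220:400],(720,600),interpolation=cv2.INTER_CUBIC))
```

```text
t 41.4 TCP mount mm [-217.1   90.3] z 3.7 xyaw world -138.7 F [ 0.9 -0.2 -0. ] w -0.0 j [ 0.06 -0.05  2.08 -0.    1.12  0.91]
```

View pics/s16c.png

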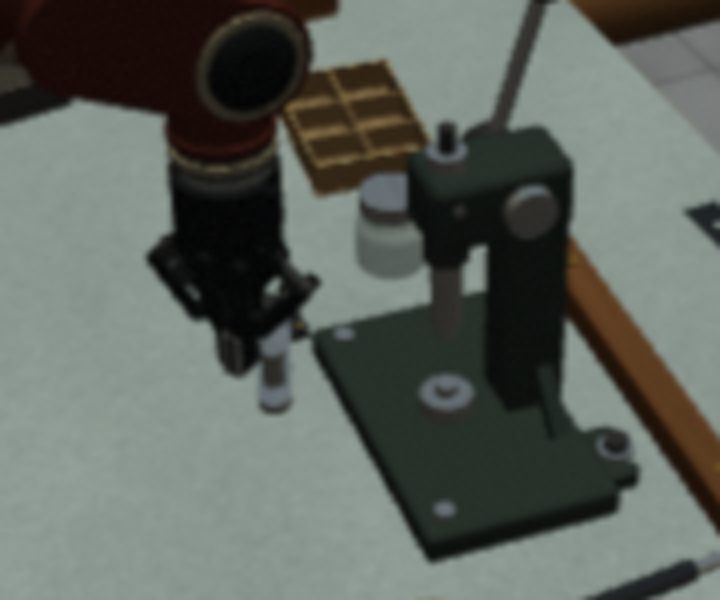

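Request:
play_rows --commands '[{"rot":[0,0,0],"dp":[-0.3,0,1.0],"fingers":1},{"rot":[0,0,0],"dp":[-0.4,0,0.9],"fingers":1},{"rot":[0,0,0],"dp":[-0.15,0,0.2],"fingers":1}]'

```text
clock: 41.75
ee_pos: [0.4986, 0.0953, 0.0034]
tcp_rot: [0.25, -0.661, 0.662, -0.25]
wrist_force: [-2.2, -0.3, -1.0]
gripper_width: 0.0
```

Request:
play_rows --commands '[{"rot":[0,0,0],"dp":[-0.13,0,0.15],"fingers":1},{"rot":[0,0,0],"dp":[-0.13,0,0.15],"fingers":1}]'

```text
clock: 41.95
ee_pos: [0.5016, 0.0949, 0.0033]
tcp_rot: [0.25, -0.661, 0.662, -0.249]
wrist_force: [-1.1, -2.2, -0.6]
gripper_width: -0.001
```

Run:
```python
from h import *
state();d=shot('side','s17.png');cv2.imwrite('pics/s17c.png',cv2.resize(cv2.imread('pics/s17.png')[130:280,220:400],(720,600),interpolation=cv2.INTER_CUBIC))
```

```text
t 41.95 TCP mount mm [-194.    82.2] z 3.3 xyaw world -138.6 F [-1.1 -2.2 -0.6] w -0.0 j [ 0.04 -0.    2.03 -0.    1.12  0.89]
```

View pics/s17c.png

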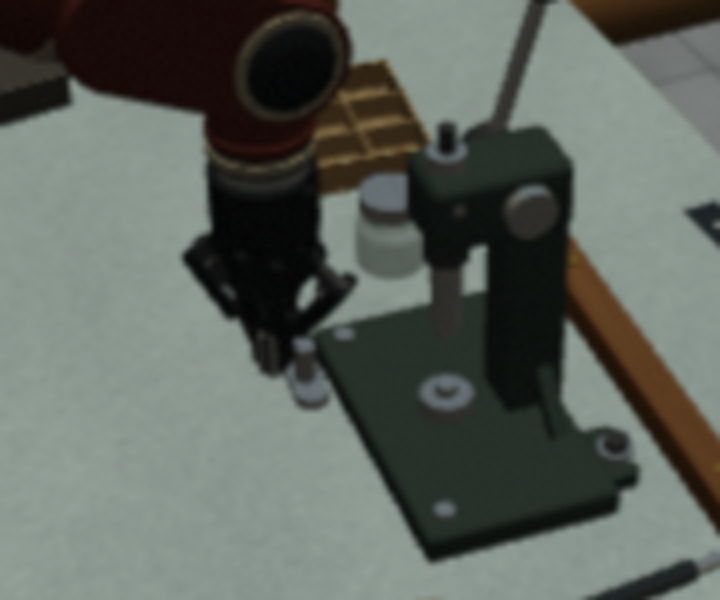

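Request:
play_rows --commands '[{"rot":[0,0,0],"dp":[-0.1,0,0.14],"fingers":1},{"rot":[0,0,0],"dp":[-0.1,0,0.12],"fingers":1}]'

```text
clock: 42.2
ee_pos: [0.5047, 0.0947, 0.0034]
tcp_rot: [0.25, -0.661, 0.662, -0.25]
wrist_force: [-4.9, -2.2, -0.9]
gripper_width: -0.002
```

Request:
play_rows --commands '[{"rot":[0,0,0],"dp":[-0.1,0,0.12],"fingers":1},{"rot":[0,0,0],"dp":[-0.07,0,0.08],"fingers":1}]'

```text
clock: 42.4
ee_pos: [0.5049, 0.0945, 0.0029]
tcp_rot: [-0.252, 0.662, -0.661, 0.248]
wrist_force: [-11.2, -1.3, 6.3]
gripper_width: -0.0
```

Request:
play_rows --commands '[{"rot":[0,0,0],"dp":[-0.07,0,0.08],"fingers":1}]'

```text
clock: 42.5
ee_pos: [0.5051, 0.0945, 0.0029]
tcp_rot: [-0.253, 0.663, -0.66, 0.247]
wrist_force: [-14.3, -1.1, 9.6]
gripper_width: -0.0
```

Request:
play_rows --commands '[{"rot":[0,0,0],"dp":[-0.07,0,0.08],"fingers":1}]'

```text
clock: 42.6
ee_pos: [0.5051, 0.0945, 0.0028]
tcp_rot: [-0.254, 0.663, -0.66, 0.246]
wrist_force: [-18.3, -0.2, 13.1]
gripper_width: 0.003
```

Run:
```python
from h import *
state();d=shot('side','s18.png');cv2.imwrite('pics/s18c.png',cv2.resize(cv2.imread('pics/s18.png')[130:280,220:400],(720,600),interpolation=cv2.INTER_CUBIC))
```

```text
t 42.6 TCP mount mm [-190.4   82. ] z 2.8 xyaw world -138.6 F [-18.3  -0.2  13.1] w 0.0 j [0.04 0.01 2.01 0.   1.13 0.89]
```

View pics/s18c.png

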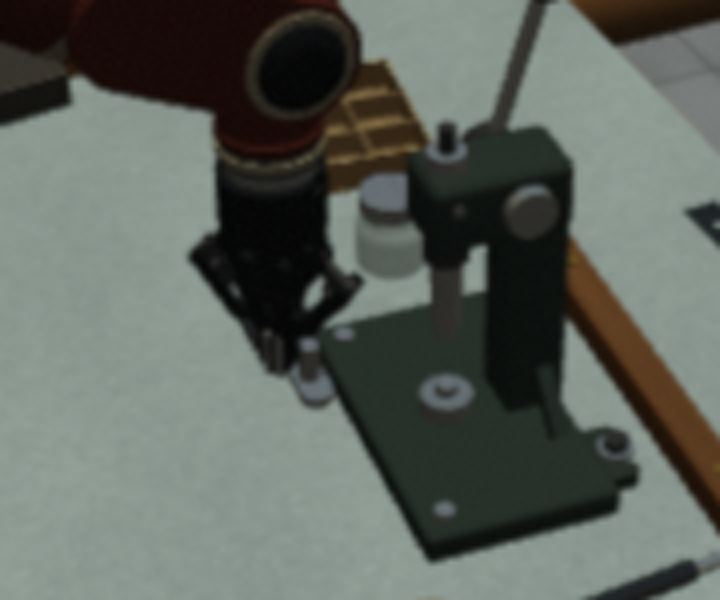

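Request:
play_rows --commands '[{"rot":[0,0,0],"dp":[0.8,-0.2,-0.8],"fingers":1},{"rot":[0,0,0],"dp":[2,0,-2],"fingers":1},{"rot":[0,0,0],"dp":[0,-4,0],"fingers":1},{"rot":[0,0,0],"dp":[0,-4,0],"fingers":1},{"rot":[0,0,0],"dp":[4,-2,0],"fingers":1},{"rot":[0,0,0],"dp":[4,0,2],"fingers":1},{"rot":[0,0,0],"dp":[4,0,3],"fingers":1},{"rot":[0,0,0],"dp":[4,0,3],"fingers":1},{"rot":[0,0,0],"dp":[4,0,3],"fingers":1},{"rot":[0,0,0],"dp":[4,0,3],"fingers":1}]'

```text
clock: 43.65
ee_pos: [0.3828, -0.1691, 0.1065]
tcp_rot: [0.249, -0.66, 0.663, -0.251]
wrist_force: [0.3, -0.9, -0.7]
gripper_width: -0.003
```

Request:
play_rows --commands '[{"rot":[0,0,0],"dp":[4,0,3],"fingers":1},{"rot":[0,0,0],"dp":[4,0,3],"fingers":1},{"rot":[0,0,0],"dp":[0,0,0],"fingers":1}]'

```text
clock: 43.95
ee_pos: [0.3616, -0.2704, 0.1069]
tcp_rot: [0.247, -0.661, 0.664, -0.248]
wrist_force: [-0.3, -0.1, -0.3]
gripper_width: 0.0
```

Run:
```python
from h import *
state();d=shot('top','t19.png');r=press(d);print(r,lug(r[0]));latch(d)
for q in('stud_left','stud_right','slot_left','slot_right','press','mount'):
    for x in arm.tip_of('top',q)[:1]:
        p=w(d,x['xyz']); print(q,(rot(MY).T@(p[:2]-MO)*1000).round(1),round(x['p'],2))
cv2.imwrite('pics/t19c.png',cv2.resize(cv2.imread('pics/t19.png')[150:300,220:400],(720,600),interpolation=cv2.INTER_CUBIC))
shot('side','s19.png');cv2.imwrite('pics/s19c.png',cv2.resize(cv2.imread('pics/s19.png')[130:280,220:400],(720,600),interpolation=cv2.INTER_CUBIC))
```

```text
t 43.95 TCP mount mm [-310.7 -291.2] z 106.9 xyaw world -139.0 F [-0.3 -0.1 -0.3] w 0.0 j [-0.81 -0.31  2.1  -0.    1.34  0.05]
(array([-8.47467261e+01,  2.84444509e+00, -2.60949351e-02]), np.float64(262.3954226833452), 204, np.float64(0.9000773201184202)) [[1.3, 2.8], [1.2, 2.8]]
knob? [280, 251, 7, 6, 34] [-169.8   79. ] [-175.8   72.2] [-163.2   87.2]
bar? [245, 247, 50, 14, 389] [-169.5  112.6] ((-167.20516967773438, 116.1204833984375), (29.15612030029297, 124.13715362548828), 0.348579078912735)
latch_knob [-172.4   78.8] 0.032 0.95
latch_knob [ -31.4 -187. ] 0.003 0.51
latch_pivot [-171.7  164.1] 0.016 0.83
stud_left [-186.9 -209.2] 0.65
stud_right [ -2.  -67.7] 0.63
slot_left [-10.3  73.8] 0.74
slot_right [ -8.8 -64.1] 0.87
press [-84.3   3.4] 0.65
mount [-169.6   77.6] 0.73
```

View pics/t19c.png

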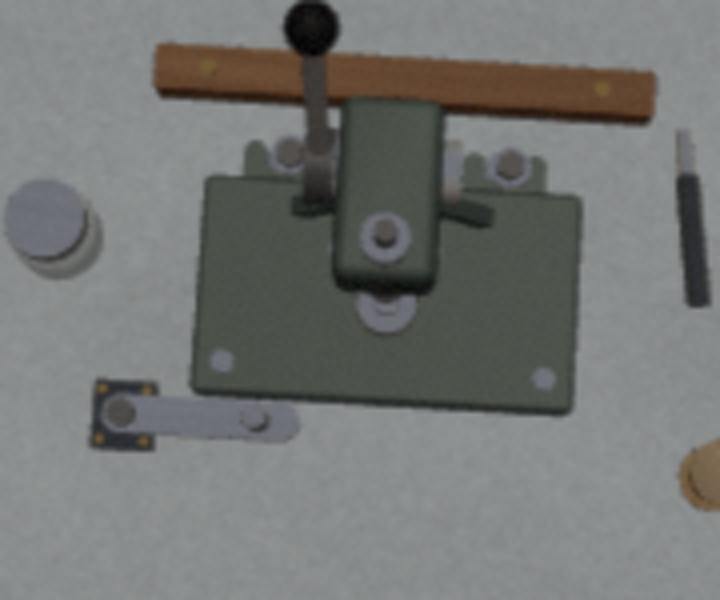

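View pics/s19c.png

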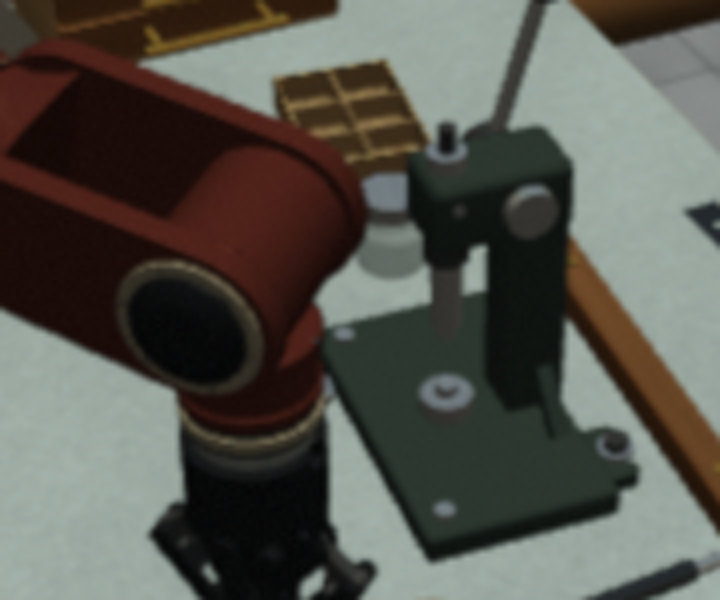

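Run:
```python
from rig import arm
print(arm.close_job())
```

```text
the job is handed in; nothing more can be done
None
```

The press is home against both studs and the latch bar is shut behind it. The job was handed in at about 44 s, with the arm clear and touching nothing.

**How it went:** I walked the press forward with alternate pushes near its two near corners. The highest reading was about 22 N in total, against the 24 N limit. My readings came only at the end of each move, so a brief peak between them would not show. The press never measured more than about 4.5° out of square. I finished with short pushes until each side stopped dead, then pushed the latch knob round to its stop.

**Last checks:**
- **Press:** The final picture has it square to within 0.1°, about 2.8 mm to the left (limit 6 mm). The two slot ends are equally far forward, to within 0.1 mm. The last right-hand push, up to about 17 N, produced no movement.
- **Latch:** The knob sits straight across from the pivot, along the mount's -y. It held firm when I pushed it with about 18 N, plus 13 N upward.
- **Other tools:** I did not touch any of them. I did not measure their positions again at the end.

**What disagreed:**
- **Forward position:** My estimate put the press about 1.3 mm beyond nominal home. That is within the calibration and stud-fit error, so I went by the dead stops.
- **Fingertip height:** The fingertips stood about 26 mm above the reported tool height, not 11 mm below it. At first the shut fingers passed over the base plate; I felt no contact and the press did not move. I then set the height from the camera.

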